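# Latch the fume filter cover

### The arm

A 6-joint arm with a two-finger parallel gripper is mounted at the origin on the work surface. World frame = base frame: x ahead of the robot, y to its left, z up, the work surface at z = 0. Lengths are in m, angles in rad, forces in N, time in s.
With the tool pointing down it reaches from about 0.375 to 0.975 m from the base axis. Payload 3.8 kg.
Tool frame: the origin (TCP) lies on the centre line of the jaws, within the pads' length; the fingertips stand 11 mm ahead of it and the grasp point (between the pads) lies 8 mm behind it; z points along the fingers, y is the direction in which the jaws open and shut (so a half turn about z gives the same grasp; the last joint's range is limited). The gripper opens to 88 mm and grips with 3 to 60 N. Pads are 18 mm wide; open, the fingers measure 123 mm over their backs; the gripper's body (75 mm by 187 mm) begins 45 mm behind the grasp point.
Start: joints at [-0.037, 0.264, 1.604, -0, 1.274, -0.037], TCP at [0.675, -0, 0.25] pointing down, gripper open.
Joint ranges: [-2.63, 2.63], [-0.94, 2.18], [0.31, 2.57], [-1.31, 4.45], [0, 2.66], [-2.55, 2.55]. Speed limits (rad/s): [2.57, 2.57, 3.14, 3.14, 3.14, 3.14].

### API

Orientations are given as a unit quaternion [x, y, z, w].
In Python, from rig import sense, vision, arm gives the robot as it stands. The module is installed in compiled form; this text tells all that it offers.
- The arm moves only by the tool play_rows, never from a script. Its argument "targets" is a list of rows, each a list of 7 numbers: the shift along the tool's x, y, z in mm, then the turn, a rotation vector about the tool's x, y, z in rad, then the opening, from 0 (shut) to 1 (fully open). A call has 1 to 5 rows; each row shifts and turns the commanded pose from where the row before left it, along the tool's axes as they then stand; what a row does not reach is not made up. A row lasts 1/12 s, in which the tool goes at most 41.7 mm and 7.16 degrees, less where a joint would pass 70% of its speed; a pose out of reach is approached as far as the arm can. A call is refused whole if a number of a shift passes 41.7 or a number of a turn 0.125, either way. A call with a gripper value outside its range is refused whole. The fingers move at their own pace and stop on an object; "grip_force" is the grip in N (left out, the last holds). Time passes only in rows, so rows that do not move let the fingers close. It gives the time, the measured TCP pose, the force and the opening at its end, in the units of the state.
- sense(): the state, without advancing time (a new reading comes with each control period).
- vision.get_image(name): name is "scene" or "side" or "wrist"; returns the picture (400x640x3 uint8, red, green, blue); there is no depth.
- vision.get_calibration(name): a dict with "mtx" (3x3 intrinsics, pixels), "D" ([k1, k2, p1, p2, k3] as OpenCV has them; the pictures are not rectified), "extrinsics" (4x4, takes a point from world to camera coordinates); the wrist camera has in their place "mount" (4x4, takes a point from camera to tool coordinates, whose origin is the TCP and whose axes are the flange's). Camera axes: x right, y up, looking along -z (the intrinsics and any distortion apply to the point x, -y, -z); pixel columns grow to the right and rows downward; lengths in m; the calibration is good to about 2 mm. A picture is of the moment at which its call begins: read the wrist's pose just before it. get_calibration takes no time and is no camera call.
- arm.hand_in(): hands the job in, once; it reports no verdict.
The state is a dict: "clock": time; "joints": joint angles; "qvel": joint speeds; "joint_efforts": joint torques, N m; "tool_pos": TCP position; "tcp_rot": TCP orientation; "force": force on the tool from outside, world axes, zero at the start; "moment": the same for the moment, N m; "width": finger opening in m.
Only numpy, scipy, OpenCV 4.12 (cv2) and the standard library are available. Lean on these libraries where they do the work, as an engineer would, in place of code of your own. Each camera call takes 0.05 s, during which the arm holds its last target.

### The job

The filter in the fume unit has been changed: push its front cover to, hook the latch's wire loop over the keeper on the cover and draw it snug, then press the lever down over centre until its end clicks under the spring catch, with the cover pulled tight on its seal. Be gentle - finger force only on cover, loop and lever - and leave everything else on the bench and on the unit where it is.

Things in the scene. Friction and masses are not known exactly. Their poses are not given: they have to be found in the camera images.
- filter_unit: fume filter unit, fixed: off-white steel box 200 mm deep (x), 260 wide (y), top face 180 mm above its origin, which is the centre of its underside. Own +x runs from front to rear, z up; the front (-x) with the grey cover faces roughly to the robot. A black suction arm stands off its left (+y) flank, to y 380 mm, z 260 mm. The draw latch is on top at the front edge, at mid-width, and works along the unit's x
- cover (a joint): grey front cover, 18 mm thick, 256 wide, 166 high, hinged at its lower edge; rad, 0 = flush, grows as the top tips out to the unit's -x. Stiff hinge, stays where left (2 to 3 N at the top moves it). Pushed to, it meets a springy rubber seal at 0.039; further costs 20 N per mm at the top and springs back. The closed latch holds it below 0.031. More than 40 N from the fingers dents it
- cover_hinge (a point): hinge line of the cover at mid-width, along the unit's y, on the box's front face: x -100 mm, z 14 mm in the unit's frame. The cover's outer face is 18 mm further out (-x), its top edge 166 mm above the hinge when shut. Free front to push on: the keeper's foot covers only 18 mm either side of the middle
- keeper (a point): nominal seat of the loop's bar in the keeper, riding on the cover: 22 mm in front of its outer face, 14 mm above its top edge. The keeper, 22 mm wide, is set in slotted holes up to 2 mm further out or in than this point: feel for it. About this point, unit's axes, cover to: upright from x +2.5 to +8.5 mm; lip above it from x -3.5 to +8.5, z +5 to +9; arm to the cover below z -14
- loop_bar (a point): middle of the loop's cross bar (wire's centre), which lies along the unit's y. Its rounded ends stand 4 mm proud of the rods, 48 mm over all: pinch it by these ends and it turns freely between the fingers. To hook: bar over the lip, its centre at least 9 mm to the unit's -x of point keeper, down to that point's height or up to 3 mm lower, then back to +x under the lip until it bears on the upright; 5 N is snug
- loop (a joint): wire loop, brass-coloured, 5 mm wire, hinged on the lever 16 mm from the lever's pivot, at elevation (lever - 0.175) from the unit's +x; the bar is 65 mm from that hinge. 40 mm wide over its rods. rad: loop - lever = its elevation above the unit's -x. Stays where left; when the bar is led about, lever and loop follow with little force. -0.06 to 0.1 when latched. Over 50 N from the fingers (both pinching and pulling) bends it
- lever_pivot (a point): nominal pivot of the latch lever (axis along the unit's y), a point of the unit: x -92 mm, z 194 mm in its frame, 14 mm above the top face. The latch is packed up on washers, so the true pivot, and all of the latch with it, stands up to 4 mm higher or lower than this: press by feel
- lever (a joint): latch lever, steel, 24 mm wide, 76 mm long; rad, 0 = closed on its hard stop, flat along the unit's +x; grows as it rises (1.57 upright, more leans to the cover). Stays where left. Hooked and snug: 0.7 to 1.5. Press its upper face 52 mm out from the pivot (5.5 mm above the pivot when closed): up to 8 N, then dead centre (0.1 to 0.25), then the catch. More than 25 N bends it
- catch_nose (a point): nominal place of the safety catch's nose (dark spring steel, 6 mm thick, 18 mm wide), 76.5 mm behind the pivot and 6.5 mm above it, rising and falling with the latch. The lever's rolled end meets it at lever angle about 0.1 and rests on it; a firm press there, about 10 to 15 N at 52 mm, clicks it past and the lever drops to its stop at 0, locked. Then stop pressing
- solder_reel: blue solder reel, 52 mm across, 36 high, standing on the unit's top at the rear; origin centre of underside. Leave where it is
- flux_jar: amber jar with black cap, 38 mm across, 34 high, on the unit's top at the rear; origin centre of underside. Leave where it is
- used_filter: spent filter panel, 150 x 190 x 28 mm, lying to the right of the unit; origin centre of underside. Leave where it is
- multimeter: grey multimeter 170 x 82 x 46 mm, lying; origin centre of underside. Leave where it is
- cleaner_bottle: white bottle with red cap, 48 mm across, 130 high; origin centre of underside. Leave where it is
- screwdriver: green screwdriver, 160 mm long, lying; origin under its middle. Leave where it is
- opened_handset: opened phone, 148 x 72 x 11 mm, lying; origin centre of underside. Leave where it is

How it is judged:
By the outcome, as a careful person would: the job done as asked, in the order asked, and still so for the second after the job is handed in, with the robot touching nothing.
It also fails if it takes over 72 s, if anything falls off the work surface, if the arm or the gripper's body presses on something with over 40 N, if the wrist force passes 120 N, or if a joint passes its speed limit or range.

## Working session

There is one attempt and no reset: what is moved stays moved. The work goes in short steps, Python scripts to look and compute and a tool call to move; the robot and the scene stay as the last step left them, time stands still between calls to the robot, and variables do not carry over. Pictures are saved under pics/ and viewed, and the job is handed in when it is done.

Besides the shell and the picture viewer there is one more tool, called after "Emit:" as name([rows], argument=value, ...), one row to a line, values as JSON. play_rows: Moves the arm, as the interface text tells. Its arguments: {"type":"object","properties":{"targets":{"type":"array"},"grip_force":{"type":"number"}},"required":["targets"]}

```bash
ls; mkdir -p pics; cat > shot.py <<'E'
import sys,cv2,json
from rig import sense,vision,arm
for a in sys.argv[1:]:
    n,f=a.split(':')
    s=sense()
    im=vision.get_image(n)
    cv2.imwrite(f'pics/{f}.png',cv2.cvtColor(im,cv2.COLOR_RGB2BGR))
    print(n,s['clock'],s['tool_pos'],s['tcp_rot'])
E
python3 shot.py scene:s0 side:d0 wrist:w0; python3 -c "
from rig import sense,vision
print(sense())
for n in ['scene','side','wrist']: print(n,vision.get_calibration(n))"
```

```text
pics
scene 0.0 [6.74359679e-01 6.76896764e-06 2.48413555e-01] [ 0.7071036   0.70710915 -0.00073569 -0.00077817]
side 0.05 [6.74337294e-01 2.61548892e-05 2.48419497e-01] [ 0.70710158  0.70711116 -0.00073384 -0.00079053]
wrist 0.1 [6.74388315e-01 2.39109058e-05 2.48525022e-01] [ 7.07117902e-01  7.07094960e-01 -6.64983855e-04 -7.40088458e-04]
{'clock': 0.15, 'joints': array([-3.68945355e-02,  2.64592102e-01,  1.60504904e+00,  1.02414706e-05,
        1.27372704e+00, -3.69016310e-02]), 'qvel': array([-0.00107035, -0.0022129 , -0.00430441, -0.00180114,  0.00205215,
       -0.00053008]), 'joint_efforts': array([-3.11732474e-04, -5.02845919e+01, -3.57470334e+01,  7.29960459e-02,
        2.49771774e-02, -9.00718305e-05]), 'tool_pos': array([6.74463519e-01, 2.48682283e-05, 2.48672011e-01]), 'tcp_rot': array([ 7.07105057e-01,  7.07107948e-01, -6.00571934e-04, -6.53804477e-04]), 'force': array([-0.10239769,  0.22029983,  0.36174553]), 'moment': array([ 0.07803855,  0.0032367 , -0.0076678 ]), 'width': 0.08789082113942477}
scene {'mtx': array([[456.82648241,   0.        , 313.32010653],
       [  
[... 833 characters left out ...]
0.60109383,  0.64150149, -1.45670123],
       [ 0.        ,  0.        ,  0.        ,  1.        ]])}
wrist {'mtx': array([[291.30182018,   0.        , 318.10595444],
       [  0.        , 291.30182018, 197.23532985],
       [  0.        ,   0.        ,   1.        ]]), 'D': array([-0.00684697,  0.        ,  0.        ,  0.        ,  0.        ]), 'mount': array([[ 2.77104476e-04,  9.65413232e-01,  2.60724405e-01,
         6.66750801e-02],
       [ 9.99998872e-01, -6.52480092e-04,  1.35318652e-03,
        -1.05517015e-03],
       [ 1.47650165e-03,  2.60723736e-01, -9.65412323e-01,
        -1.35199659e-01],
       [ 0.00000000e+00,  0.00000000e+00,  0.00000000e+00,
         1.00000000e+00]])}
```

View pics/s0.png

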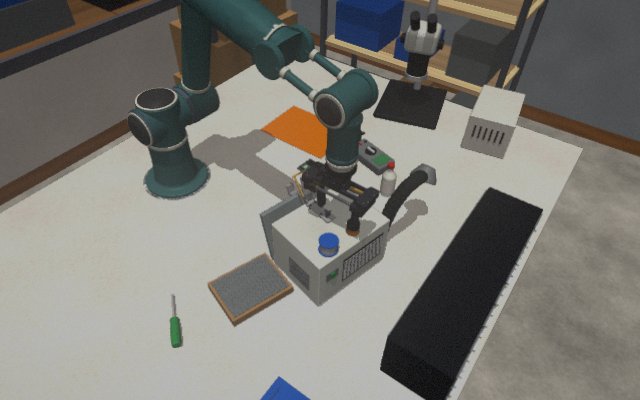

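View pics/d0.png

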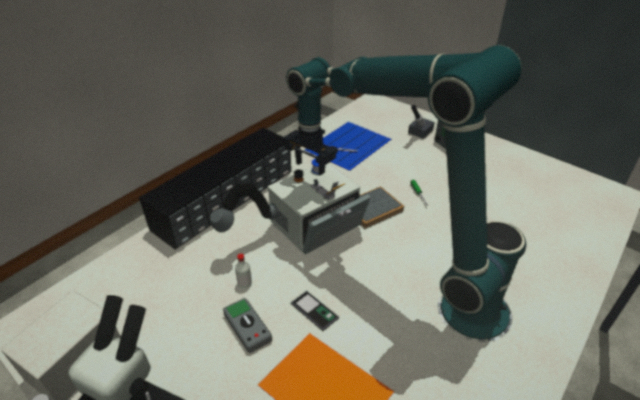

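View pics/w0.png

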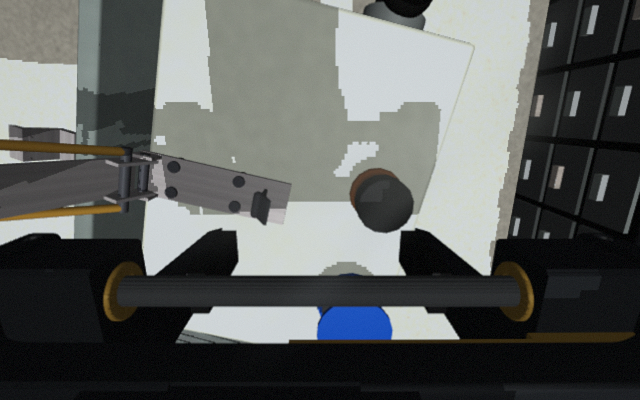

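```bash
python3 -c "
import cv2
def c(n,x,y,w,h,k,o):
    im=cv2.imread(f'pics/{n}.png')[y:y+h,x:x+w]; cv2.imwrite(f'pics/{o}.png',cv2.resize(im,None,fx=k,fy=k,interpolation=cv2.INTER_CUBIC))
c('s0',250,150,200,150,4,'s0c'); c('d0',200,130,200,150,4,'d0c')
"
```

```text
(no output)
```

View pics/s0c.png

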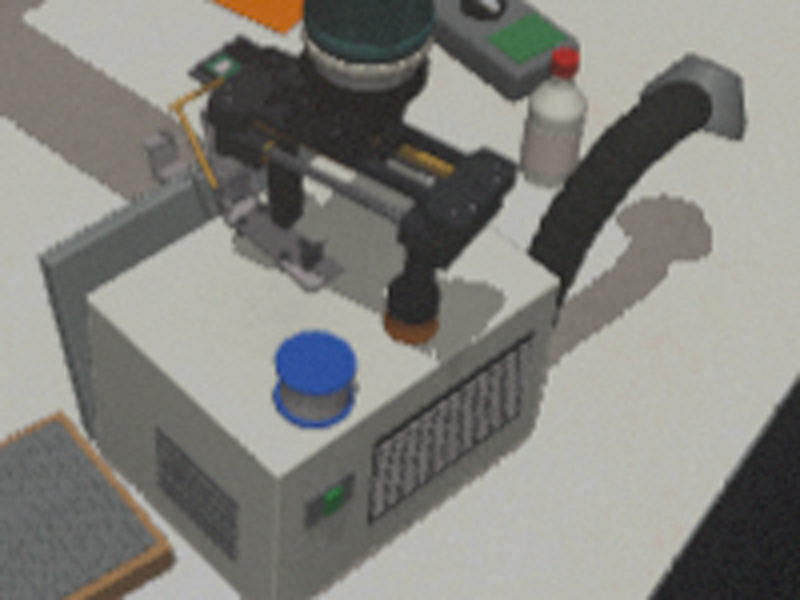

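View pics/d0c.png

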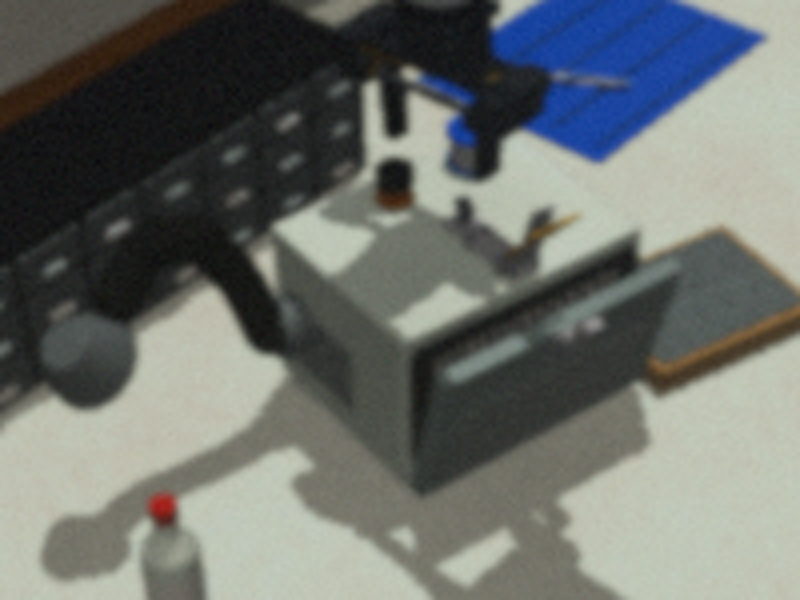

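```bash
cat > geo.py <<'E'
import numpy as np,cv2
from scipy.spatial.transform import Rotation as R
from scipy.optimize import least_squares
from rig import vision
CAL={n:vision.get_calibration(n) for n in ['scene','side','wrist']}
def ext(n,pose=None):
    if n!='wrist': return CAL[n]['extrinsics']
    T=np.eye(4);T[:3,:3]=R.from_quat(pose[1]).as_matrix();T[:3,3]=pose[0]
    return np.linalg.inv(T@CAL[n]['mount'])
F=np.diag([1,-1,-1.])
def proj(n,P,pose=None):
    E=ext(n,pose);P=np.atleast_2d(P)
    c=(P@E[:3,:3].T+E[:3,3])@F
    return cv2.projectPoints(c.reshape(-1,1,3),np.zeros(3),np.zeros(3),CAL[n]['mtx'],CAL[n]['D'])[0].reshape(-1,2)
def ray(n,px,pose=None):
    E=ext(n,pose)
    u=cv2.undistortPoints(np.array([[px]],float),CAL[n]['mtx'],CAL[n]['D'])[0,0]
    d=E[:3,:3].T@(F@np.array([u[0],u[1],1])); o=-E[:3,:3].T@E[:3,3]
    return o,d/np.linalg.norm(d)
def tri(obs):
    A=np.zeros((3,3));b=np.zeros(3)
    for n,px,*p in obs:
        o,d=ray(n,px,*p);M=np.eye(3)-np.outer(d,d);A+=M;b+=M@o
    return np.linalg.solve(A,b)
def U2W(p,u): # unit->world, u=(x,y,yaw)
    c,s=np.cos(u[2]),np.sin(u[2]);p=np.atleast_2d(p)
    return np.c_[u[0]+c*p[:,0]-s*p[:,1],u[1]+s*p[:,0]+c*p[:,1],p[:,2]]
E
python3 - <<'E'
from geo import *
w=([6.74388315e-01,2.39109058e-05,2.48525022e-01],[7.07117902e-01,7.07094960e-01,-6.64983855e-04,-7.40088458e-04])
FL,FR,RL,RR=[-.1,.13,.18],[-.1,-.13,.18],[.1,.13,.18],[.1,-.13,.18]
obs=[('scene',FR,(272.5,224.25)),('scene',RR,(319.25,269.5)),('scene',RL,(389.5,221.25)),
('side',FL,(302.5,216.25)),('side',RL,(268.75,187.5)),('side',FR,(359.25,188)),('wrist',RL,(472,45))]
def f(u): return np.concatenate([proj(n,U2W(p,u),w)[0]-px for n,p,px in obs])
r=least_squares(f,[.6,0,-.25]);print(r.x);print(f(r.x).reshape(-1,2))
E
```

```text
[ 0.64654944  0.00638631 -0.21194917]
[[-4.04426759 -0.53406796]
 [-0.90703769 -0.62999641]
 [-0.94838778 -3.16802611]
 [ 0.03131315 -0.88648931]
 [-0.5504355  -1.58254335]
 [ 2.4369271  -2.66815105]
 [ 1.49741471 -0.62071328]]
```

Emit:
play_rows([
  [0, 0, -40, 0, 0, 0, 1],
  [0, 0, -30, 0, 0, 0.12, 1],
  [0, 0, -10, 0, 0, 0.12, 1],
  [0, -25, 0, 0, 0, 0.12, 1],
  [0, -25, 0, 0, 0, 0.12, 1],
])

```text
clock: 0.57
tool_pos: [0.6279, 0.0142, 0.3306]
tcp_rot: [0.857, 0.516, 0.001, 0.001]
force: [-0.2, 0.8, -0.4]
width: 0.0881
```

Emit:
play_rows([
  [-16, -25, 0, 0, 0, 0.12, 1],
  [-16, -25, 0, 0, 0, 0.12, 1],
  [-16, -20, 0, 0, 0, 0.12, 1],
  [-20, -20, 0, 0, 0, 0.12, 1],
  [-20, -15, 0, 0, 0, 0.12, 1],
])

```text
clock: 0.98
tool_pos: [0.4874, 0.0167, 0.3292]
tcp_rot: [0.971, 0.24, -0.0, -0.0]
force: [-0.4, 0.8, -0.3]
width: 0.0882
```

Emit:
play_rows([
  [-10, 0, 0, 0, 0, 0.12, 1],
  [-10, 0, 0, 0, 0, 0.12, 1],
  [0, 0, 0, 0, 0, 0.12, 1],
  [0, 0, 0, 0, 0, 0.12, 1],
  [0, 0, 0, 0, 0, 0.12, 1],
])

```text
clock: 1.4
tool_pos: [0.4706, 0.0081, 0.3296]
tcp_rot: [0.998, -0.058, -0.0, -0.0]
force: [0.1, 0.1, -1.1]
width: 0.0885
```

```bash
python3 shot.py wrist:w1 scene:s1; python3 -c "
from rig import sense
s=sense();print(s['joints'],s['force'],s['tcp_rot'])"
```

```text
wrist 1.4 [0.47063698 0.00813057 0.32957898] [ 9.98337670e-01 -5.76359006e-02 -1.49188093e-05 -2.10091665e-06]
scene 1.45 [0.47071396 0.00813562 0.32948162] [ 9.98185043e-01 -6.02212280e-02 -1.46566907e-04  4.50419698e-05]
[-3.55509681e-02 -1.71590977e-01  1.91293586e+00 -4.29029480e-06
  1.40050570e+00  1.64488077e+00] [-1.2027379  -0.1233537  -0.64857308] [ 9.98497897e-01 -5.47898935e-02 -1.28899381e-04  4.59824268e-06]
```

View pics/w1.png

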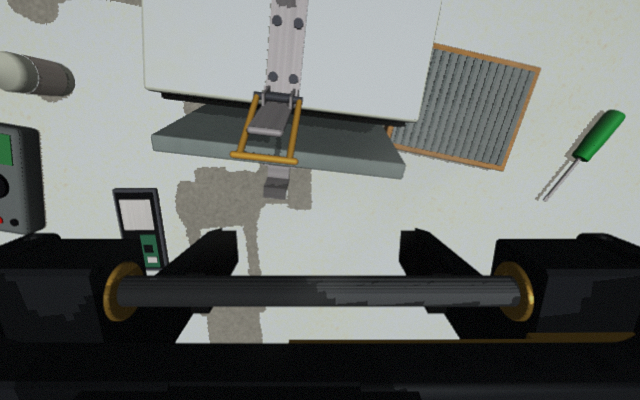

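```bash
python3 -c "
import cv2
def c(n,x,y,w,h,k,o):
    im=cv2.imread(f'pics/{n}.png')[y:y+h,x:x+w]; cv2.imwrite(f'pics/{o}.png',cv2.resize(im,None,fx=k,fy=k,interpolation=cv2.INTER_CUBIC))
c('w1',215,70,120,140,5,'w1c'); c('w1',140,60,300,130,2.6,'w1d');c('s1',250,130,160,120,5,'s1c')
"
```

```text
(no output)
```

View pics/w1c.png

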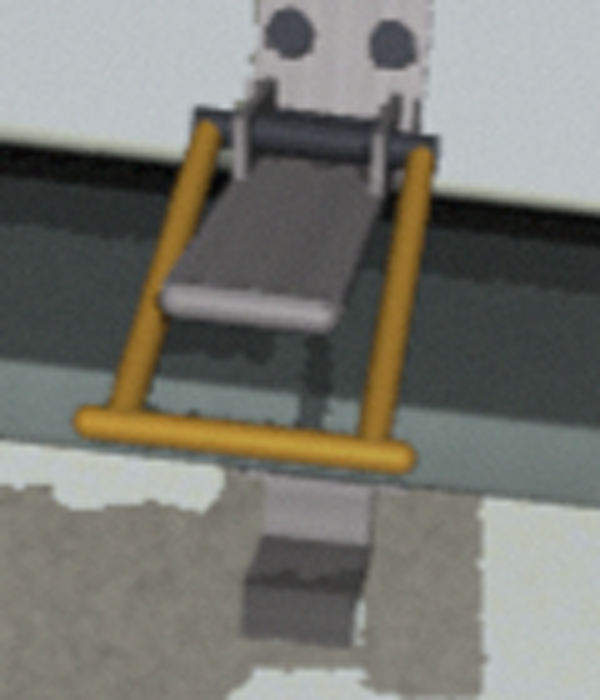

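View pics/w1d.png

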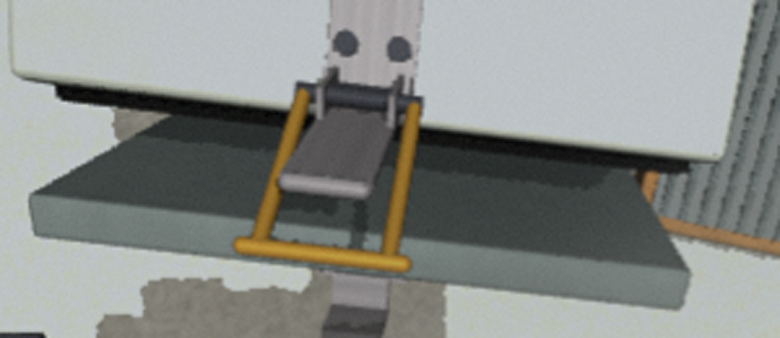

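View pics/s1c.png

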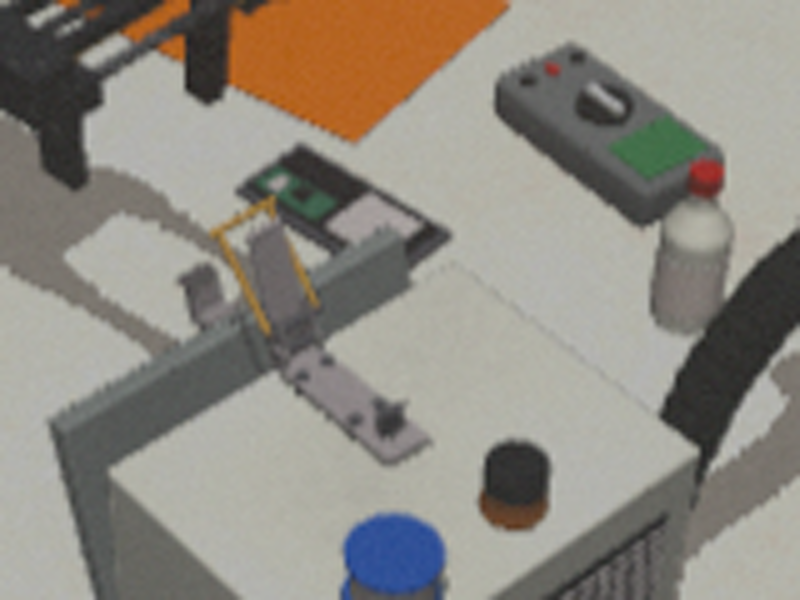

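```bash
cat > fit.py <<'E'
from geo import *
w0=([6.74388315e-01,2.39109058e-05,2.48525022e-01],[7.07117902e-01,7.07094960e-01,-6.64983855e-04,-7.40088458e-04])
w1=([0.47063698,0.00813057,0.32957898],[9.98337670e-01,-5.76359006e-02,-1.49188093e-05,-2.10091665e-06])
FL,FR,RL,RR=[-.1,.13,.18],[-.1,-.13,.18],[.1,.13,.18],[.1,-.13,.18]
def cov(a,dx,dz,y): # cover-frame: dx out(+ = -x), dz up from hinge
    return [-.1-dx*np.cos(a)-dz*np.sin(a), y, .014+dz*np.cos(a)-dx*np.sin(a)]
def bar(lev,loop,dz,y):
    e=lev-.175; h=np.array([-.092+.016*np.cos(e),.194+dz+.016*np.sin(e)])
    el=loop-lev
    return [h[0]-.065*np.cos(el),y,h[1]+.065*np.sin(el)]
def f(v,full=True):
    u=v[:3];a,lev,loop,dz=v[3:]
    O=[('scene',FR,(272.4,223.8),0),('scene',RR,(319.25,269.5),0),('scene',RL,(389.4,221.1),0),('scene',FL,(340,182.6),0),
    ('side',FL,(302.5,216.25),0),('side',RL,(268.75,187.5),0),('side',FR,(359.25,188),0),('wrist',RL,(472,45),w0),
    ('wrist',FL,(144.6,89.6),w1),('wrist',FR,(417.7,121.5),w1),
    ('wrist',cov(a,.018,.166,.128),(153.5,150.4),w1),('wrist',cov(a,.018,.166,-.128),(402.7,178),w1),
    ('wrist',cov(a,0,.166,.128),(152.3,135.8),w1),('wrist',cov(a,0,.166,-.128),(404.6,163.8),w1),
    ('wrist',bar(lev,loop,dz,.024),(230.6,154.2),w1),('wrist',bar(lev,loop,dz,-.024),(297.6,161.6),w1),
    ('scene',bar(lev,loop,dz,.024),(304.4,170.4),0),('scene',bar(lev,loop,dz,-.024),(292.6,176.8),0)]
    r=np.concatenate([(proj(n,U2W(p,u),w or None)[0]-px)*(2 if n!='wrist' else 1) for n,p,px,w in O])
    return np.r_[r,dz/.002,(lev-2.2)/.5]
if __name__=='__main__':
    r=least_squares(f,[.646,.006,-.22,.3,2.2,3,0],loss='soft_l1')
    np.set_printoptions(precision=4,suppress=True)
    print(r.x);print(f(r.x)[:-2].reshape(-1,2))
    u=r.x[:3];a,lev,loop,dz=r.x[3:]
    print('bar unit',bar(lev,loop,dz,0),'world',U2W(bar(lev,loop,dz,0),u),'tri',tri([('wrist',(264.1,157.9),w1),('scene',(298.5,173.6))]))
    for aa in(a,.039): print('keeper',aa,cov(aa,.04,.18,0),U2W(cov(aa,.04,.18,0),u))
E
python3 fit.py
```

```text
[ 0.6486  0.0088 -0.2293  0.2523  2.0754  2.952  -0.0003]
[[-5.6033 -2.1154]
 [-1.6374 -2.1054]
 [ 0.8278 -4.893 ]
 [-0.4733 -3.2956]
 [-3.5208 -1.8429]
 [-2.7482 -3.9618]
 [ 3.2823 -4.1647]
 [ 5.2071 -3.063 ]
 [-1.9961 -0.8669]
 [ 2.1174  0.2599]
 [-0.9129  1.1766]
 [ 0.3993  1.9376]
 [-2.8059 -1.5521]
 [ 3.0601  0.0982]
 [ 0.9653 -0.5011]
 [ 1.7935 -0.182 ]
 [-0.8894 -2.0776]
 [-4.1835 -0.0453]]
bar unit [np.float64(-0.13876294629741806), 0, np.float64(0.2588328565366046)] world [[0.5134 0.0403 0.2588]] tri [0.5139 0.043  0.255 ]
keeper 0.2523480564700789 [np.float64(-0.18367525383316208), 0, np.float64(0.1783120564534322)] [[0.4697 0.0505 0.1783]]
keeper 0.039 [np.float64(-0.14698780442087092), 0, np.float64(0.1923035227798542)] [[0.5054 0.0422 0.1923]]
```

Emit:
play_rows([
  [-10, 20, 0, 0, 0, 0.113, 0],
  [-10, 20, 0, 0, 0.12, 0, 0],
  [0, 0, 0, 0, 0.12, 0, 0],
  [0, 0, 0, 0, 0.12, 0, 0],
  [0, 0, 0, 0, 0.12, 0, 0],
])

```text
clock: 1.92
tool_pos: [0.4452, -0.0284, 0.3305]
tcp_rot: [0.965, -0.106, 0.239, 0.027]
force: [-1.0, 0.3, -0.1]
width: 0.0567
```

Emit:
play_rows([
  [0, 0, 0, 0, 0.12, 0, 0],
  [0, 0, 0, 0, 0.12, 0, 0],
  [0, 0, 0, 0, 0.06, 0, 0],
  [0, 0, 0, 0, 0, 0, 0],
])

```text
clock: 2.25
tool_pos: [0.4423, -0.0274, 0.3262]
tcp_rot: [0.92, -0.1, 0.377, 0.043]
force: [-0.3, 0.3, -1.2]
width: 0.0305
```

```bash
cat > st.py <<'E'
from rig import sense
from geo import *
np.set_printoptions(precision=4,suppress=True)
u=[.6486,.0088,-.2293]
s=sense();M=R.from_quat(s['tcp_rot']).as_matrix()
c,sn=np.cos(u[2]),np.sin(u[2]);W=np.array([[c,-sn,0],[sn,c,0],[0,0,1]])
p=W.T@(s['tool_pos']-[u[0],u[1],0])
print(s['clock'],'unit pos mm',(p*1e3).round(1),'tip',((p+W.T@M[:,2]*.011)*1e3).round(1),'Funit',(W.T@s['force']).round(2),'w',round(s['width'],4))
print('tool axes in unit (cols x,y,z)\n',W.T@M);print('q',s['joints'])
E
python3 st.py
```

```text
2.25 unit pos mm [-192.7  -82.2  326.2] tip [-185.   -82.1  318.4] Funit [-0.33  0.26 -1.25] w 0.0305
tool axes in unit (cols x,y,z)
 [[ 0.712   0.0105  0.7021]
 [ 0.0096 -0.9999  0.0052]
 [ 0.7021  0.0031 -0.712 ]]
q [-0.0066 -0.7404  2.431  -0.2356  0.6979  1.9028]
```

Emit:
play_rows([
  [-25, 0, 25, 0, 0, 0, 0],
  [-25, 0, 25, 0, 0, 0, 0],
  [-25, 0, 25, 0, 0, 0, 0],
  [0, 0, 0, 0, 0, 0, 0],
])

```text
clock: 2.58
tool_pos: [0.4484, -0.0276, 0.2253]
tcp_rot: [0.921, -0.102, 0.373, 0.043]
force: [-1.1, -0.6, -1.0]
width: 0.0036
```

```bash
python3 st.py
```

```text
2.5833 unit pos mm [-186.7  -80.9  225.3] tip [-179.   -80.9  217.4] Funit [-0.97 -0.81 -0.95] w 0.0036
tool axes in unit (cols x,y,z)
 [[ 0.7178  0.0073  0.6962]
 [ 0.0077 -1.      0.0025]
 [ 0.6962  0.0036 -0.7179]]
q [-0.0053 -0.6359  2.5691 -0.3398  0.474   2.0299]
```

Emit:
play_rows([
  [0, 10, 0, 0, -0.12, 0, 0],
  [0, 14, 0, 0, -0.12, 0, 0],
  [0, 0, 0, 0, -0.08, 0, 0],
  [0, 0, 0, 0, 0, 0, 0],
])

```text
clock: 2.92
tool_pos: [0.4468, -0.0518, 0.2316]
tcp_rot: [0.967, -0.109, 0.229, 0.027]
force: [1.0, -0.2, 1.0]
width: 0.0007
```

```bash
python3 st.py
```

```text
2.9167 unit pos mm [-182.7 -104.9  231.6] tip [-177.8 -104.9  221.8] Funit [0.98 0.03 0.97] w 0.0007
tool axes in unit (cols x,y,z)
 [[ 0.8933  0.0048  0.4495]
 [ 0.005  -1.      0.0008]
 [ 0.4495  0.0016 -0.8933]]
q [-0.1431 -0.4751  2.3694 -0.0538  0.7833  1.681 ]
```

Emit:
play_rows([
  [-11, 0, 22, 0, 0, 0, 0],
  [-11, 0, 22, 0, 0, 0, 0],
  [-11, 0, 22, 0, 0, 0, 0],
  [-11, 0, 22, 0, 0, 0, 0],
  [0, 0, 0, 0, 0, 0, 0],
])

```text
clock: 3.33
tool_pos: [0.4385, -0.0497, 0.1231]
tcp_rot: [0.968, -0.108, 0.224, 0.027]
force: [-1.3, 0.3, -0.7]
width: 0.0004
```

```bash
python3 st.py; python3 shot.py side:d2 wrist:w2
```

```text
3.3333 unit pos mm [-191.3 -104.7  123.1] tip [-186.5 -104.7  113.2] Funit [-1.37 -0.01 -0.69] w 0.0004
tool axes in unit (cols x,y,z)
 [[ 0.8984  0.0068  0.4391]
 [ 0.0076 -1.     -0.    ]
 [ 0.4391  0.0033 -0.8985]]
q [-0.1402 -0.3461  2.5034 -0.0771  0.5326  1.7098]
side 3.3333 [ 0.43848631 -0.0497155   0.12308221] [ 0.96830172 -0.10779452  0.22374775  0.02662838]
wrist 3.3833 [ 0.44017028 -0.04993737  0.12568271] [ 0.96790904 -0.10784078  0.22541427  0.02666214]
```

View pics/d2.png

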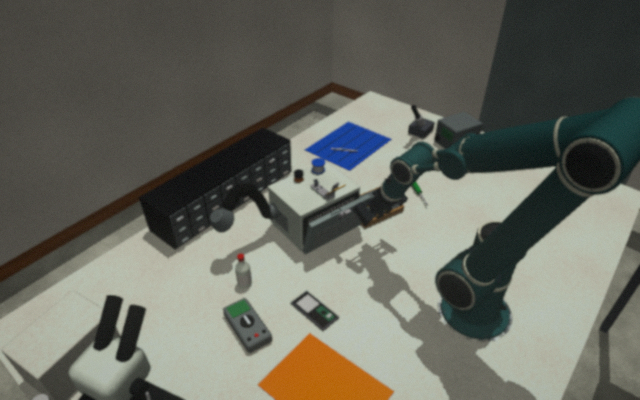

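View pics/w2.png

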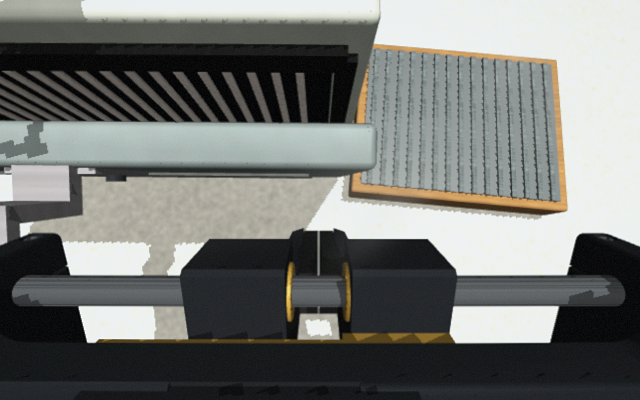

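Emit:
play_rows([
  [9, 0, 4.4, 0, 0, 0, 0],
  [9, 0, 4.4, 0, 0, 0, 0],
  [7, 0, 3.4, 0, 0, 0, 0],
  [0, 0, 0, 0, 0, 0, 0],
])

```text
clock: 3.77
tool_pos: [0.4725, -0.0571, 0.1317]
tcp_rot: [0.967, -0.108, 0.23, 0.027]
force: [-0.0, -0.5, -0.2]
width: 0.0007
```

```bash
python3 st.py
```

```text
3.7667 unit pos mm [-156.5 -104.2  131.7] tip [-151.5 -104.2  121.9] Funit [ 0.11 -0.51 -0.19] w 0.0007
tool axes in unit (cols x,y,z)
 [[ 0.8924  0.0055  0.4512]
 [ 0.0057 -1.      0.0009]
 [ 0.4512  0.0018 -0.8924]]
q [-0.1477 -0.2778  2.4437 -0.0736  0.51    1.7022]
```

Emit:
play_rows([
  [3.6, 0, 1.8, 0, 0, 0, 0],
  [3.6, 0, 1.8, 0, 0, 0, 0],
  [3.6, 0, 1.8, 0, 0, 0, 0],
  [0, 0, 0, 0, 0, 0, 0],
])

```text
clock: 4.1
tool_pos: [0.4821, -0.0595, 0.1294]
tcp_rot: [0.967, -0.109, 0.228, 0.027]
force: [-2.3, 0.1, 0.1]
width: 0.0005
```

```bash
python3 st.py|head -1
```

```text
4.1 unit pos mm [-146.7 -104.4  129.4] tip [-141.7 -104.4  119.5] Funit [-2.22 -0.44  0.08] w 0.0005
```

Emit:
play_rows([
  [3.6, 0, 1.8, 0, 0, 0, 0],
  [3.6, 0, 1.8, 0, 0, 0, 0],
  [0, 0, 0, 0, 0, 0, 0],
])

```text
clock: 4.35
tool_pos: [0.4902, -0.0614, 0.1294]
tcp_rot: [0.967, -0.109, 0.229, 0.027]
force: [-1.7, 0.3, 0.8]
width: 0.0004
```

```bash
python3 st.py|head -1
```

```text
4.35 unit pos mm [-138.3 -104.4  129.4] tip [-133.4 -104.4  119.6] Funit [-1.69 -0.08  0.84] w 0.0004
```

Emit:
play_rows([
  [1.8, 0, 0.9, 0, 0, 0, 0],
  [1.8, 0, 0.9, 0, 0, 0, 0],
  [0, 0, 0, 0, 0, 0, 0],
])

```text
clock: 4.6
tool_pos: [0.4932, -0.0621, 0.129]
tcp_rot: [0.967, -0.109, 0.228, 0.027]
force: [-8.3, 1.7, 7.9]
width: 0.0004
```

```bash
python3 st.py|head -1;python3 shot.py wrist:w3
```

```text
4.6 unit pos mm [-135.2 -104.4  129. ] tip [-130.3 -104.4  119.2] Funit [-8.49 -0.25  7.9 ] w 0.0004
wrist 4.6 [ 0.49316901 -0.0621435   0.12904009] [ 0.96727114 -0.1087516   0.2276985   0.02670257]
```

View pics/w3.png

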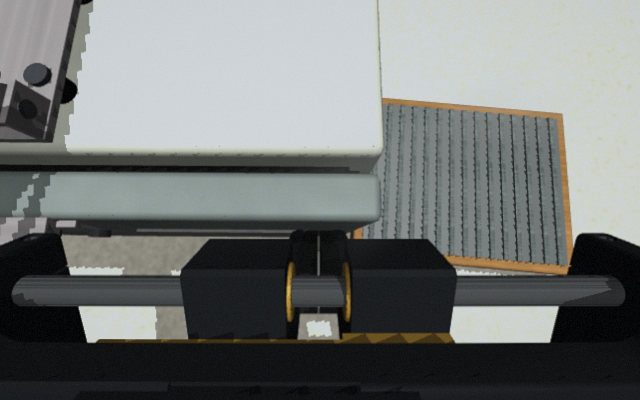

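Emit:
play_rows([
  [-9, 0, -4.5, 0, 0, 0, 0],
  [-18, 0, -9, 0, 0, 0, 0],
  [-5, 0, -25, 0, 0, 0, 0],
  [-5, 0, -30, 0, 0, 0, 0],
  [5, 0, -35, 0, 0, 0, 0],
])

```text
clock: 5.07
tool_pos: [0.4172, -0.0448, 0.2047]
tcp_rot: [0.968, -0.109, 0.226, 0.027]
force: [0.9, -0.4, 1.2]
width: 0.0007
```

Emit:
play_rows([
  [16, 0, -33, 0, 0, 0, 0.4],
  [16, -15, -33, 0, 0, 0, 0.9],
  [10, -30, -20, 0, 0, 0, 0.9],
  [0, -30, 0, 0, 0, 0, 0.9],
  [0, -29, 0, 0, 0, 0, 0.9],
])

```text
clock: 5.48
tool_pos: [0.4445, 0.0577, 0.3071]
tcp_rot: [0.966, -0.109, 0.233, 0.025]
force: [0.5, -0.5, -1.4]
width: 0.0321
```

```bash
python3 st.py;python3 shot.py wrist:w4
```

```text
5.4833 unit pos mm [-209.9    1.2  307.1] tip [-204.9    1.3  297.3] Funit [ 0.6  -0.39 -1.43] w 0.0321
tool axes in unit (cols x,y,z)
 [[ 0.8905  0.004   0.455 ]
 [ 0.0028 -1.      0.0033]
 [ 0.455  -0.0017 -0.8905]]
q [ 0.2153 -0.5022  2.2485 -0.235   0.9747  2.1025]
wrist 5.4833 [0.4444715  0.0577252  0.30712416] [ 0.96604853 -0.10946747  0.23263074  0.02549585]
```

View pics/w4.png

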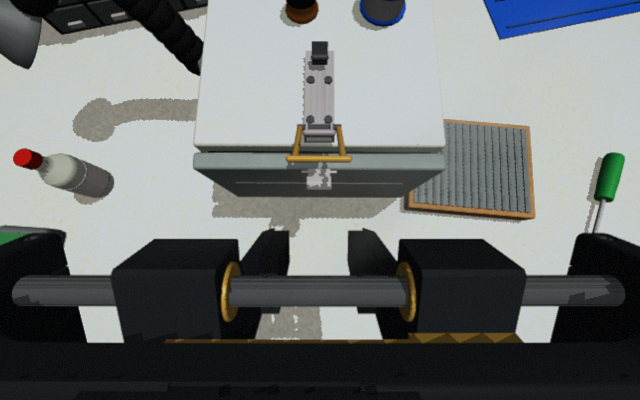

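```bash
python3 -c "
import cv2
def c(n,x,y,w,h,k,o):
    im=cv2.imread(f'pics/{n}.png')[y:y+h,x:x+w]; cv2.imwrite(f'pics/{o}.png',cv2.resize(im,None,fx=k,fy=k,interpolation=cv2.INTER_CUBIC))
c('w4',185,110,270,90,2.9,'w4d'); c('w4',270,110,100,90,6,'w4c')
"
```

```text
(no output)
```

View pics/w4d.png

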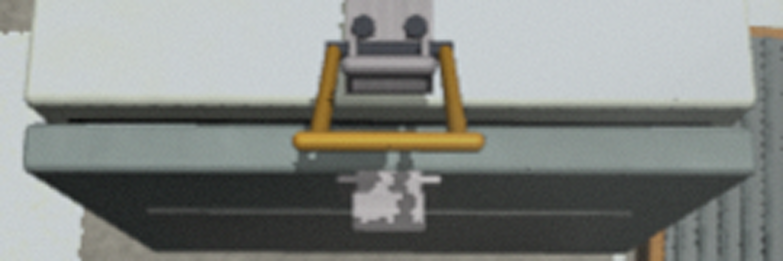

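View pics/w4c.png

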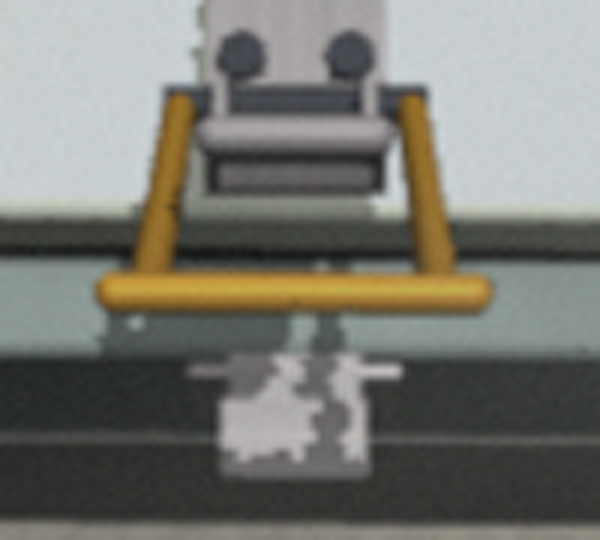

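```bash
cat > fit2.py <<'E'
from fit import *
w4=([0.4444715,0.0577252,0.30712416],[0.96604853,-0.10946747,0.23263074,0.02549585])
def g(v):
    u=v[:3];lev,loop,dz,a2=v[4:8]
    O=[(FL,(194.7,145.2)),(FR,(444.7,145.9)),(cov(a2,.018,.166,.128),(194.3,167.9)),(cov(a2,.018,.166,-.128),(444.3,169.3)),
     (cov(a2,0,.166,.128),(194.3,152.8)),(cov(a2,0,.166,-.128),(444.3,153.4)),(bar(lev,loop,dz,.024),(286.2,158.5)),(bar(lev,loop,dz,-.024),(352,158.7))]
    return np.concatenate([proj('wrist',U2W(p,u),w4)[0]-px for p,px in O])
if __name__=='__main__':
    np.set_printoptions(precision=4,suppress=True)
    h=lambda v:np.r_[f(v[:7]),g(v)]
    r=least_squares(h,[.646,.006,-.22,.3,2.2,3,0,.04],loss='soft_l1')
    print(r.x);print(h(r.x)[:36].reshape(-1,2));print(g(r.x).reshape(-1,2))
    u=r.x[:3];lev,loop,dz,a2=r.x[4:8]
    print('bar unit',bar(lev,loop,dz,0),'world',U2W(bar(lev,loop,dz,0),u),'tri',tri([('wrist',(264.1,157.9),w1),('scene',(298.5,173.6)),('wrist',(319.1,158.6),w4)]),tri([('wrist',(264.1,157.9),w1),('wrist',(319.1,158.6),w4)]))
    print('keeper',cov(.039,.04,.18,0),'px w4',proj('wrist',U2W([cov(.039,.04+.0035,.18+.005,0),cov(.039,.04+.0035,.18+.009,0)],u),w4))
E
python3 fit2.py
```

```text
[ 0.6485  0.0094 -0.2291  0.2495  1.7771  2.5312 -0.0003  0.0453]
[[-5.3629 -2.3808]
 [-1.3848 -2.438 ]
 [ 0.9914 -5.1815]
 [-0.3102 -3.5305]
 [-3.7111 -1.6395]
 [-2.9558 -3.7807]
 [ 3.119  -4.0025]
 [ 4.6461 -3.4448]
 [-2.3437 -0.4118]
 [ 1.2364  0.6965]
 [-1.3695  1.0534]
 [-0.2639  1.8482]
 [-3.2414 -1.6793]
 [ 2.3637 -0.0007]
 [ 2.0512  0.7198]
 [ 1.1699  0.8524]
 [-1.1952 -0.1873]
 [-4.4002  1.8315]]
[[-3.6152 -0.6696]
 [ 2.5905 -0.4409]
 [-3.22    0.9923]
 [ 2.8145  0.5537]
 [-1.8779 -1.1999]
 [ 1.5974 -0.8716]
 [ 0.3707 -1.2097]
 [-0.21   -1.169 ]]
bar unit [np.float64(-0.13987765912325784), 0, np.float64(0.25417711971822904)] world [[0.5123 0.0411 0.2542]] tri [0.513  0.0427 0.254 ] [0.5124 0.0419 0.2525]
keeper [np.float64(-0.14698780442087092), 0, np.float64(0.1923035227798542)] px w4 [[318.9596 189.6567]
 [318.9683 188.8012]]
```

Emit:
play_rows([
  [0, 0, 0, 0, 0, 0, 0.9],
  [19, 0, 17, 0, 0, 0, 0.9],
  [19, 0, 18, 0, 0, 0, 0.9],
  [0, 0, 0, 0, 0, 0, 0.9],
  [0, 0, 0, 0, 0, 0, 0.9],
], grip_force=12)

```text
clock: 5.95
tool_pos: [0.4909, 0.0438, 0.2872]
tcp_rot: [0.967, -0.11, 0.227, 0.027]
force: [-0.3, -0.3, -0.7]
width: 0.0692
```

```bash
sed -i 's/^u=.*/u=[.6485,.0094,-.2291]/' st.py; python3 st.py;python3 shot.py wrist:w5 side:d5
```

```text
5.95 unit pos mm [-161.3   -2.3  287.2] tip [-156.4   -2.3  277.4] Funit [-0.21 -0.34 -0.65] w 0.0692
tool axes in unit (cols x,y,z)
 [[ 0.8953  0.0024  0.4456]
 [ 0.0036 -1.     -0.0018]
 [ 0.4455  0.0032 -0.8953]]
q [ 0.1498 -0.3835  2.2101 -0.2152  0.894   2.0458]
wrist 5.95 [0.49087005 0.04383578 0.28722495] [ 0.96725814 -0.10972195  0.22719929  0.02744569]
side 6.0 [0.49060159 0.04407887 0.28771221] [ 0.96718311 -0.10961232  0.22759241  0.02727025]
```

View pics/w5.png

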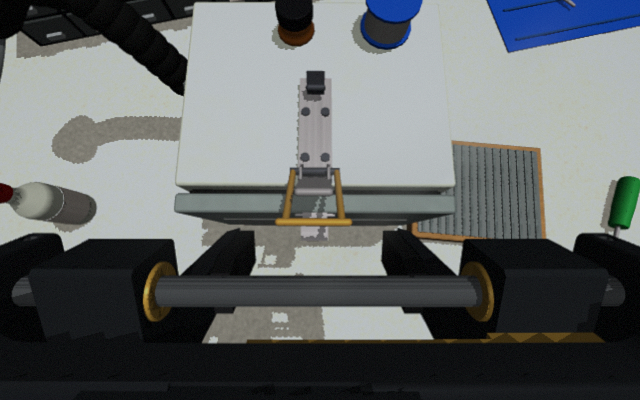

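```bash
python3 - <<'E'
from fit2 import *
w5=([0.49087005,0.04383578,0.28722495],[0.96725814,-0.10972195,0.22719929,0.02744569])
u=[.6485,.0094,-.2291]
W=R.from_euler('z',u[2]).as_matrix()
for o in ([('wrist',(264.1,157.9),w1),('scene',(298.5,173.6)),('wrist',(319.1,158.6),w4),('wrist',(313.5,222),w5)],[('wrist',(319.1,158.6),w4),('wrist',(313.5,222),w5)]):
    p=tri(o); print(W.T@(p-[u[0],u[1],0]))
# size-based depth
l=ray('wrist',(276,222),w5);r=ray('wrist',(351.3,222),w5)
k=.0485/np.linalg.norm(l[1]-r[1]); p=l[0]+k*(l[1]+r[1])/2; print(W.T@(p-[u[0],u[1],0]), k)
E
```

```text
[-0.14022126  0.00134632  0.25369248]
[-1.42734555e-01  9.29378756e-05  2.59660249e-01]
[-1.41737135e-01  1.43310537e-04  2.50860714e-01] 0.18986796139384468
```

Emit:
play_rows([
  [2, -1.5, 15, 0, 0, 0, 0.9],
  [1.7, -1.5, 15, 0, 0, 0, 0.9],
  [0, 0, 12, 0, 0, 0, 0.9],
  [0, 0, 0, 0, 0, 0, 0.9],
])

```text
clock: 6.38
tool_pos: [0.512, 0.0426, 0.2505]
tcp_rot: [0.967, -0.109, 0.227, 0.027]
force: [-0.9, 0.1, -0.2]
width: 0.0791
```

```bash
python3 st.py|head -1;python3 shot.py wrist:w6 side:d6; python3 -c "
import cv2
def c(n,x,y,w,h,k,o):
    im=cv2.imread(f'pics/{n}.png')[y:y+h,x:x+w]; cv2.imwrite(f'pics/{o}.png',cv2.resize(im,None,fx=k,fy=k,interpolation=cv2.INTER_CUBIC))
c('d6',260,120,150,120,5,'d6c')"
```

```text
6.3833 unit pos mm [-140.5    1.4  250.5] tip [-135.6    1.4  240.7] Funit [-0.91 -0.13 -0.16] w 0.0791
wrist 6.3833 [0.51201483 0.04264278 0.2505161 ] [ 0.96741891 -0.10890649  0.22693247  0.02723402]
side 6.4333 [0.512248   0.0427826  0.25165824] [ 0.96729244 -0.10893526  0.22747467  0.02708742]
```

View pics/w6.png

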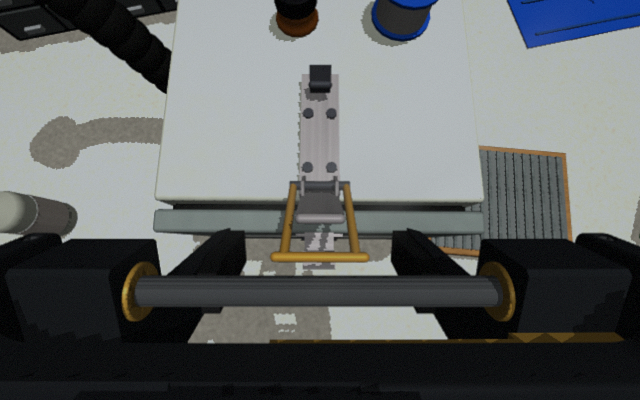

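View pics/d6c.png

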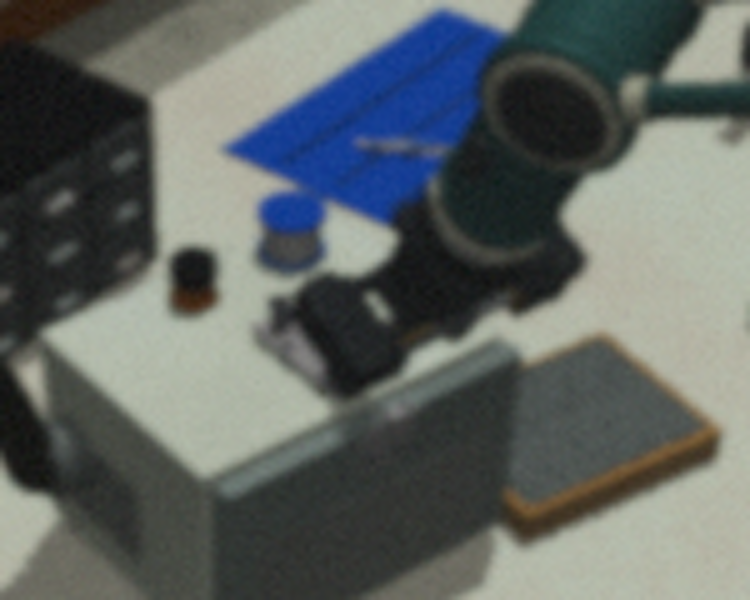

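```bash
python3 - <<'E'
from fit2 import *
w6=([0.51201483,0.04264278,0.2505161],[0.96741891,-0.10890649,0.22693247,0.02723402])
M=R.from_quat(w6[1]).as_matrix();t=np.array(w6[0])
for x in (0,.009,-.009):
  for z in (.011,0,-.008): print(x,z,proj('wrist',[t+M@[x,.024,z],t+M@[x,-.024,z],t+M@[x,.0395,z],t+M@[x,-.0395,z]],w6).round(1).tolist())
E
```

```text
0 0.011 [[361.5, 243.4], [273.5, 243.4], [389.9, 243.4], [245.0, 243.4]]
0 0 [[364.7, 252.4], [270.3, 252.4], [395.1, 252.4], [239.8, 252.3]]
0 -0.008 [[367.2, 259.7], [267.7, 259.7], [399.3, 259.7], [235.6, 259.7]]
0.009 0.011 [[362.2, 227.9], [272.8, 227.9], [391.0, 228.0], [244.0, 227.9]]
0.009 0 [[365.4, 235.9], [269.5, 235.9], [396.3, 235.9], [238.6, 235.9]]
0.009 -0.008 [[368.1, 242.5], [266.8, 242.5], [400.7, 242.5], [234.1, 242.4]]
-0.009 0.011 [[360.9, 258.4], [274.1, 258.4], [388.9, 258.4], [246.1, 258.4]]
-0.009 0 [[363.9, 268.3], [271.0, 268.3], [393.9, 268.3], [241.1, 268.3]]
-0.009 -0.008 [[366.4, 276.4], [268.5, 276.4], [398.0, 276.4], [236.9, 276.4]]
```

Emit:
play_rows([
  [-2.5, 1, 1, 0, 0, 0, 0.7],
  [0, 0, 0, 0, 0, 0, 0.5],
  [0, 0, 0, 0, 0, 0, 0.5],
  [0, 0, 0, 0, 0, 0, 0.45],
  [0, 0, 0, 0, 0, 0, 0.4],
], grip_force=12)

```text
clock: 6.9
tool_pos: [0.5117, 0.0428, 0.2513]
tcp_rot: [0.967, -0.109, 0.229, 0.027]
force: [-1.3, -0.3, 0.7]
width: 0.0483
```

Emit:
play_rows([
  [0, 0, 0, 0, 0, 0, 0.3],
  [0, 0, 0, 0, 0, 0, 0.3],
  [0, 0, 0, 0, 0, 0, 0.3],
], grip_force=12)

```text
clock: 7.15
tool_pos: [0.5115, 0.0426, 0.2508]
tcp_rot: [0.967, -0.109, 0.228, 0.027]
force: [-0.9, 0.1, 2.3]
width: 0.0448
```

```bash
python3 st.py;python3 shot.py wrist:w7
```

```text
7.15 unit pos mm [-141.     1.2  250.8] tip [-136.     1.2  240.9] Funit [-0.9  -0.06  2.29] w 0.0448
tool axes in unit (cols x,y,z)
 [[ 0.8942  0.0047  0.4477]
 [ 0.0052 -1.      0.0001]
 [ 0.4477  0.0022 -0.8942]]
q [ 0.1375 -0.3118  2.2297 -0.2256  0.7993  2.055 ]
wrist 7.15 [0.51149268 0.04261431 0.25077055] [ 0.96709816 -0.10870717  0.22843891  0.02682453]
```

View pics/w7.png

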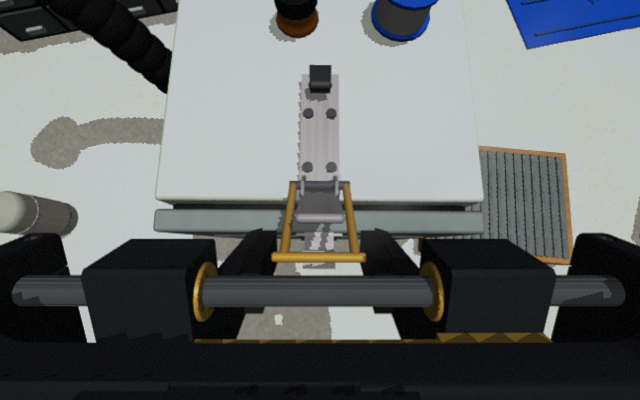

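```bash
python3 -c "
import cv2
def c(n,x,y,w,h,k,o):
    im=cv2.imread(f'pics/{n}.png')[y:y+h,x:x+w]; im=cv2.convertScaleAbs(im,alpha=1.8,beta=20);cv2.imwrite(f'pics/{o}.png',cv2.resize(im,None,fx=k,fy=k,interpolation=cv2.INTER_CUBIC))
c('w7',230,180,180,120,4.4,'w7c')"
```

```text
(no output)
```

View pics/w7c.png

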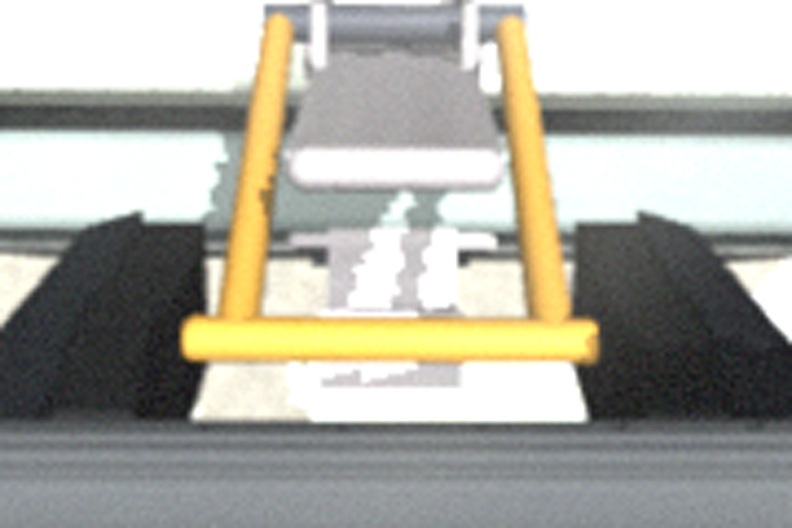

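Emit:
play_rows([
  [0, 0, 0, 0, 0, 0, 0.3],
  [-5.3, 0, 3.5, 0, 0, 0, 0.3],
  [-5.3, 0, 3.5, 0, 0, 0, 0.3],
  [0, 0, 0, 0, 0, 0, 0.3],
], grip_force=12)

```text
clock: 7.53
tool_pos: [0.5039, 0.0442, 0.2376]
tcp_rot: [0.967, -0.109, 0.227, 0.027]
force: [-0.9, -0.4, 0.3]
width: 0.0448
```

```bash
python3 st.py;python3 shot.py wrist:w8; python3 -c "
import cv2
def c(n,x,y,w,h,k,o):
    im=cv2.imread(f'pics/{n}.png')[y:y+h,x:x+w]; im=cv2.convertScaleAbs(im,alpha=1.8,beta=20);cv2.imwrite(f'pics/{o}.png',cv2.resize(im,None,fx=k,fy=k,interpolation=cv2.INTER_CUBIC))
c('w8',230,180,180,120,4.4,'w8c')"
```

```text
7.5333 unit pos mm [-148.7    1.   237.6] tip [-143.8    1.   227.7] Funit [-0.81 -0.58  0.35] w 0.0448
tool axes in unit (cols x,y,z)
 [[ 0.8953  0.0049  0.4454]
 [ 0.0056 -1.     -0.0002]
 [ 0.4454  0.0026 -0.8953]]
q [ 0.144  -0.3155  2.2565 -0.2331  0.7805  2.0695]
wrist 7.5333 [0.50390298 0.04417166 0.23755231] [ 0.9674     -0.10859577  0.22720597  0.02686349]
```

View pics/w8c.png

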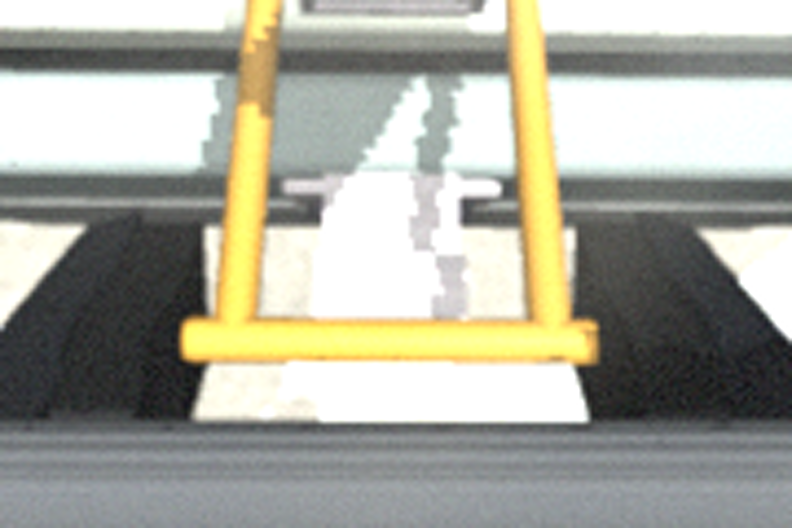

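Emit:
play_rows([
  [-5.4, 0, 4, 0, 0, 0, 0.3],
  [-5.4, 0, 4, 0, 0, 0, 0.3],
  [-5.4, 0, 4, 0, 0, 0, 0.3],
  [-5.4, 0, 4, 0, 0, 0, 0.3],
  [0, 0, 0, 0, 0, 0, 0.3],
])

```text
clock: 8.0
tool_pos: [0.4922, 0.0467, 0.2136]
tcp_rot: [0.967, -0.109, 0.227, 0.027]
force: [0.8, -0.7, -0.3]
width: 0.0445
```

```bash
python3 st.py;python3 shot.py wrist:w9 scene:s9; python3 -c "
import cv2
def c(n,x,y,w,h,k,o):
    im=cv2.imread(f'pics/{n}.png')[y:y+h,x:x+w]; im=cv2.convertScaleAbs(im,alpha=1.8,beta=20);cv2.imwrite(f'pics/{o}.png',cv2.resize(im,None,fx=k,fy=k,interpolation=cv2.INTER_CUBIC))
c('w9',230,180,180,120,4.4,'w9c')"
```

```text
8.0 unit pos mm [-160.7    0.8  213.6] tip [-155.8    0.8  203.7] Funit [ 0.94 -0.53 -0.33] w 0.0445
tool axes in unit (cols x,y,z)
 [[ 0.8952  0.005   0.4457]
 [ 0.0058 -1.     -0.0003]
 [ 0.4457  0.0029 -0.8952]]
q [ 0.156  -0.3177  2.304  -0.2517  0.739   2.101 ]
wrist 8.0 [0.49219656 0.04671768 0.21356928] [ 0.96737892 -0.10851573  0.22731959  0.02698452]
scene 8.05 [0.49238903 0.04677195 0.21414265] [ 0.96737493 -0.10861737  0.22729838  0.02689738]
```

View pics/w9c.png

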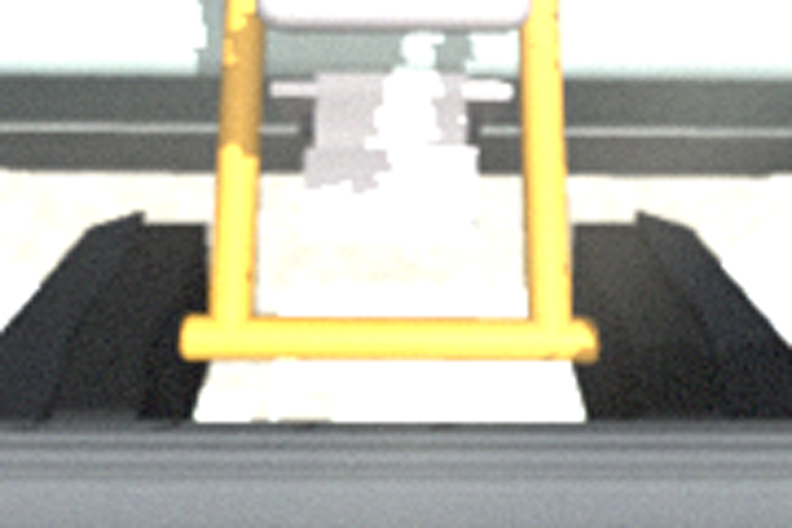

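```bash
python3 - <<'E'
from geo import *
w=([0.49219656,0.04671768,0.21356928],[0.96737892,-0.10851573,0.22731959,0.02698452])
u=[.6485,.0094,-.2291];W=R.from_euler('z',u[2]).as_matrix()
def at(px,z):
    o,d=ray('wrist',px,w);p=o+d*(z-o[2])/d[2];return (W.T@(p-[u[0],u[1],0])*1e3).round(1)
print('lip front bottom',at((319,222.5),.1973),'alt mm edge',at((319,213.6),.2013),at((319,196.5),.2013))
print('cover outer top edge',at((319,180+75/4.4),.18),'bar',at((318.5,257),.2136))
E
```

```text
lip front bottom [-143.6    0.   197.3] alt mm edge [-1.391e+02  1.000e-01  2.013e+02] [-1.292e+02  1.000e-01  2.013e+02]
cover outer top edge [-125.2    0.   180. ] bar [-163.     0.3  213.6]
```

```bash
python3 -c "
import cv2
def c(n,x,y,w,h,k,o):
    im=cv2.imread(f'pics/{n}.png')[y:y+h,x:x+w]; cv2.imwrite(f'pics/{o}.png',cv2.resize(im,None,fx=k,fy=k,interpolation=cv2.INTER_CUBIC))
c('w9',280,180,80,50,10,'w9e')
c('s9',250,130,120,90,6.5,'s9c')"
```

```text
(no output)
```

View pics/w9e.png

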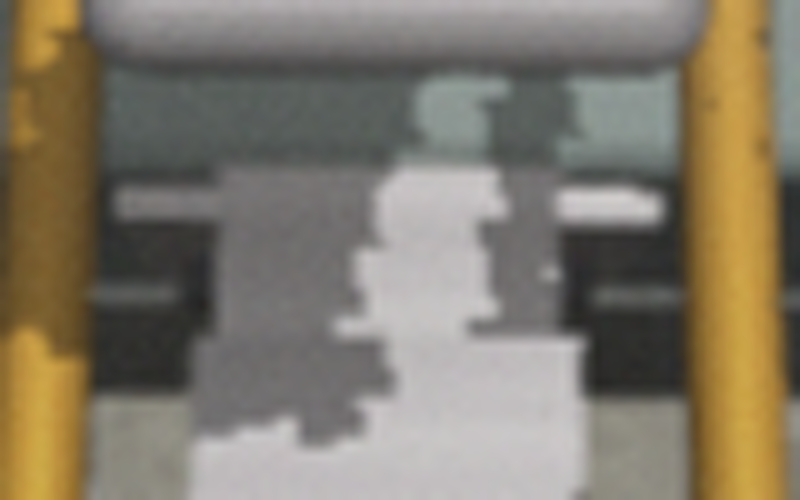

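View pics/s9c.png

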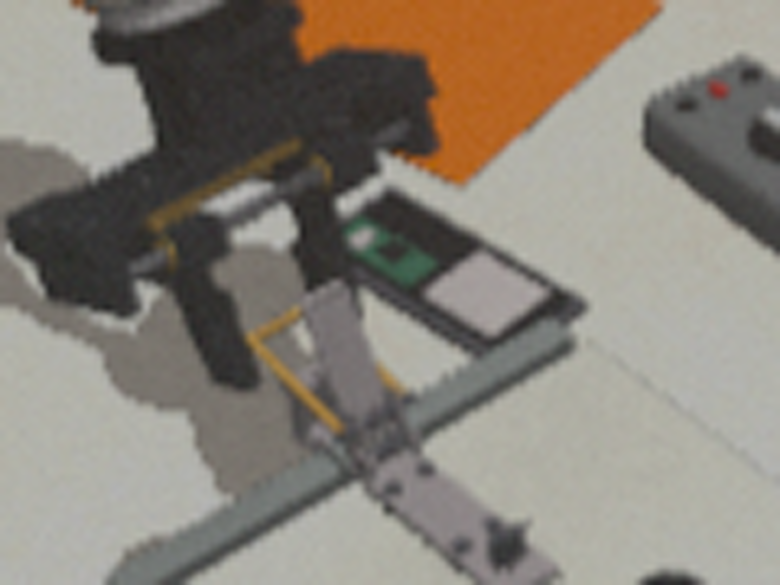

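```bash
python3 -c "
import cv2
im=cv2.imread('pics/w9.png')[205:265,280:360]; cv2.imwrite('pics/w9f.png',cv2.resize(im,None,fx=9,fy=9,interpolation=cv2.INTER_CUBIC))"
```

```text
(no output)
```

View pics/w9f.png

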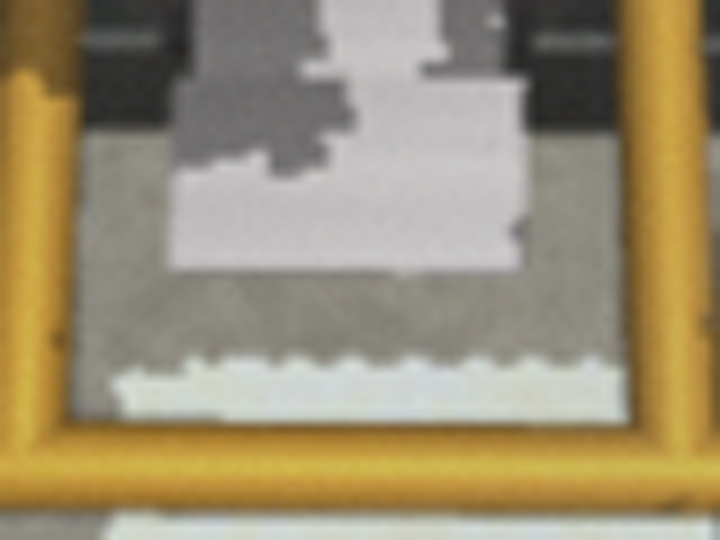

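Emit:
play_rows([
  [-2.6, 0, 5.1, 0, 0, 0, 0.3],
  [-2.6, 0, 5.1, 0, 0, 0, 0.3],
  [-2.6, 0, 5.1, 0, 0, 0, 0.3],
  [-2.6, 0, 5.1, 0, 0, 0, 0.3],
  [0, 0, 0, 0, 0, 0, 0.3],
])

```text
clock: 8.52
tool_pos: [0.493, 0.0466, 0.1914]
tcp_rot: [0.967, -0.109, 0.228, 0.027]
force: [0.1, -0.7, -0.5]
width: 0.0446
```

```bash
python3 st.py;python3 shot.py wrist:w10; python3 -c "
import cv2
im=cv2.imread('pics/w10.png')[170:280,230:410]; cv2.imwrite('pics/w10c.png',cv2.resize(im,None,fx=4.4,fy=4.4,interpolation=cv2.INTER_CUBIC))"
```

```text
8.5167 unit pos mm [-159.9    0.9  191.4] tip [-155.     0.9  181.6] Funit [ 0.25 -0.64 -0.55] w 0.0446
tool axes in unit (cols x,y,z)
 [[ 0.8946  0.005   0.4469]
 [ 0.0055 -1.     -0.    ]
 [ 0.4469  0.0025 -0.8946]]
q [ 0.1555 -0.2912  2.3292 -0.2674  0.6876  2.1213]
wrist 8.5167 [0.49302451 0.04662102 0.19140393] [ 0.96721708 -0.10856804  0.22799524  0.02687514]
```

View pics/w10c.png

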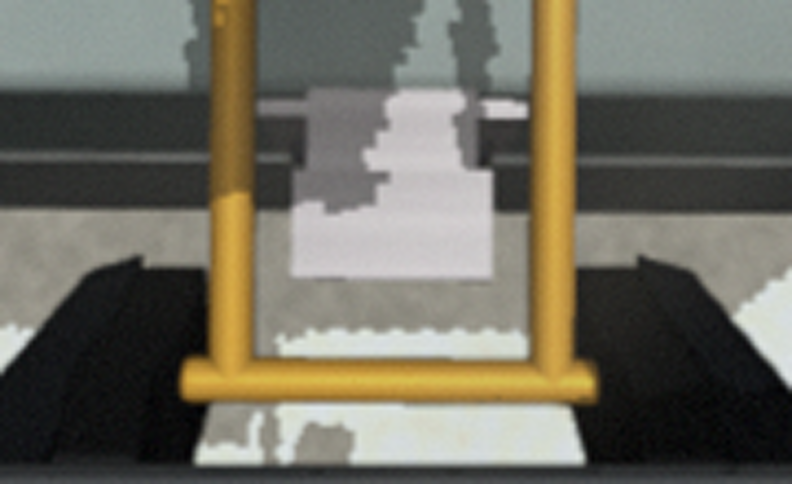

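Emit:
play_rows([
  [2.2, 0, 2.2, 0, 0, 0, 0.3],
  [2.7, 0, 1.3, 0, 0, 0, 0.3],
  [2.7, 0, 1.3, 0, 0, 0, 0.3],
  [0, 0, 0, 0, 0, 0, 0.3],
])

```text
clock: 8.9
tool_pos: [0.5017, 0.0446, 0.1911]
tcp_rot: [0.967, -0.109, 0.228, 0.027]
force: [-3.5, 0.3, -2.3]
width: 0.0448
```

```bash
python3 st.py|head -1
```

```text
8.9 unit pos mm [-151.     1.   191.1] tip [-146.1    0.9  181.3] Funit [-3.45 -0.48 -2.33] w 0.0448
```

Emit:
play_rows([
  [1.8, 0, 0.9, 0, 0, 0, 0.3],
  [0, 0, 0, 0, 0, 0, 0.3],
])

```text
clock: 9.07
tool_pos: [0.5027, 0.0443, 0.191]
tcp_rot: [0.967, -0.109, 0.227, 0.027]
force: [-11.5, 2.9, 3.6]
width: 0.0451
```

```bash
python3 st.py|head -1
```

```text
9.0667 unit pos mm [-150.     0.9  191. ] tip [-145.1    0.9  181.1] Funit [-11.86   0.21   3.62] w 0.0451
```

```bash
python3 shot.py wrist:w11; python3 -c "
import cv2
im=cv2.imread('pics/w11.png')[190:280,240:400]; cv2.imwrite('pics/w11c.png',cv2.resize(im,None,fx=5,fy=5,interpolation=cv2.INTER_CUBIC))"
```

```text
wrist 9.0667 [0.50267263 0.04433809 0.19098476] [ 0.96746701 -0.10916368  0.22664923  0.02685146]
```

View pics/w11c.png

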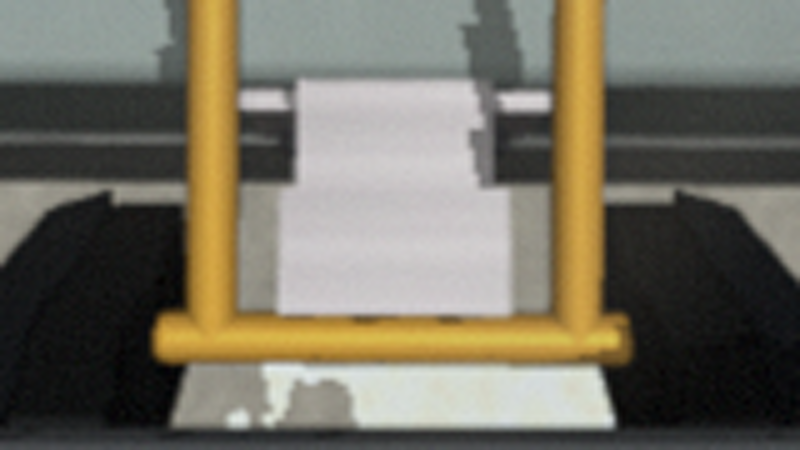

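```bash
python3 - <<'E'
from geo import *
w=([0.50267263,0.04433809,0.19098476],[0.96746701,-0.10916368,0.22664923,0.02685146])
u=[.6485,.0094,-.2291];W=R.from_euler('z',u[2]).as_matrix()
M=R.from_quat(w[1]).as_matrix()
p=w[0]+M@[-.001,0,-.001]; print('bar unit',(W.T@(p-[u[0],u[1],0])*1e3).round(1))
P=lambda q,dx,dz,y=0:proj('wrist',q+W@np.array([dx,y,dz]),w)[0].round(1)
for z in (-.001,-.003,-.005):
  q=w[0]+M@[-.001,0,z]
  print('bar',P(q,0,0),P(q,0,0,.024)-P(q,0,0,-.024),'seated lip front top/bot',P(q,-.0035,.009),P(q,-.0035,.005),'rear top',P(q,.0085,.009))
  print('abut: lip front top/bot',P(q,.0025,.009),P(q,.0025,.005),P(q,.0025,.004),'rear',P(q,.0145,.009))
E
```

```text
bar unit [-151.3    0.9  191.4]
bar [317.5 255.1] [-94.8  -0.3] seated lip front top/bot [317.5 262.6] [317.5 262.4] rear top [317.6 237.1]
abut: lip front top/bot [317.5 249.7] [317.5 249.9] [317.5 249.9] rear [317.6 224.6]
bar [317.5 256.9] [-96.1  -0.4] seated lip front top/bot [317.5 264.6] [317.4 264.4] rear top [317.6 238.7]
abut: lip front top/bot [317.5 251.6] [317.5 251.7] [317.5 251.7] rear [317.6 226.1]
bar [317.5 258.7] [-97.3  -0.4] seated lip front top/bot [317.5 266.7] [317.4 266.4] rear top [317.6 240.4]
abut: lip front top/bot [317.5 253.5] [317.5 253.5] [317.5 253.5] rear [317.6 227.6]
```

Emit:
play_rows([
  [-4.5, 0, -2.2, 0, 0, 0, 0.3],
  [-2.7, 0, -1.3, 0, 0, 0, 0.3],
  [-2, 0, 4, 0, 0, 0, 0.3],
  [2.7, 0, 1.3, 0, 0, 0, 0.3],
  [0, 0, 0, 0, 0, 0, 0.3],
])

```text
clock: 9.53
tool_pos: [0.499, 0.0455, 0.1869]
tcp_rot: [0.967, -0.109, 0.228, 0.027]
force: [-2.5, 1.2, -0.4]
width: 0.0445
```

```bash
python3 st.py|head -1
```

```text
9.5333 unit pos mm [-153.8    1.1  186.9] tip [-148.9    1.2  177. ] Funit [-2.66  0.6  -0.37] w 0.0445
```

Emit:
play_rows([
  [2.7, 0, 1.3, 0, 0, 0, 0.3],
  [2.2, 0, 1.1, 0, 0, 0, 0.3],
  [0, 0, 0, 0, 0, 0, 0.3],
])

```text
clock: 9.78
tool_pos: [0.5043, 0.0442, 0.1868]
tcp_rot: [0.967, -0.109, 0.228, 0.027]
force: [-3.4, -0.4, -0.7]
width: 0.0449
```

```bash
python3 st.py|head -1
```

```text
9.7833 unit pos mm [-148.3    1.1  186.8] tip [-143.4    1.1  177. ] Funit [-3.26 -1.17 -0.66] w 0.0449
```

Past the lip front now (−148.3 vs blocked at −150). Continue in small steps.

Emit:
play_rows([
  [1.8, 0, 0.9, 0, 0, 0, 0.3],
  [0, 0, 0, 0, 0, 0, 0.3],
])

```text
clock: 9.95
tool_pos: [0.5066, 0.0437, 0.1873]
tcp_rot: [0.967, -0.109, 0.228, 0.027]
force: [-2.1, 0.4, -0.7]
width: 0.0448
```

```bash
python3 st.py|head -1; python3 shot.py wrist:w12; python3 -c "
import cv2
im=cv2.imread('pics/w12.png')[190:280,240:400]; cv2.imwrite('pics/w12c.png',cv2.resize(im,None,fx=5,fy=5,interpolation=cv2.INTER_CUBIC))"
```

```text
9.95 unit pos mm [-146.     1.1  187.3] tip [-141.1    1.1  177.5] Funit [-2.14 -0.08 -0.67] w 0.0448
wrist 9.95 [0.50659583 0.04365858 0.18730521] [ 0.96710753 -0.10864742  0.22842961  0.02680815]
```

View pics/w12c.png

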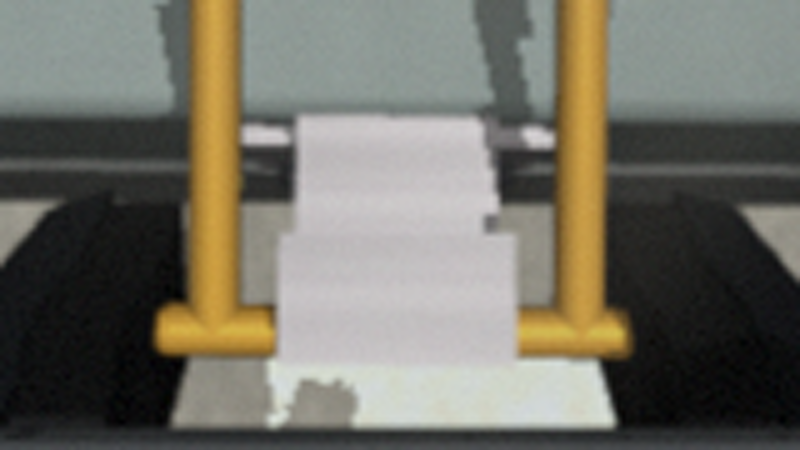

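Emit:
play_rows([
  [0.9, 0, 0.45, 0, 0, 0, 0.3],
  [0, 0, 0, 0, 0, 0, 0.3],
])

```text
clock: 10.17
tool_pos: [0.5075, 0.0433, 0.1875]
tcp_rot: [0.967, -0.109, 0.229, 0.027]
force: [-3.3, -1.0, -0.9]
width: 0.0448
```

```bash
python3 st.py|head -1
```

```text
10.1667 unit pos mm [-145.     1.   187.5] tip [-140.1    1.   177.7] Funit [-3.01 -1.76 -0.86] w 0.0448
```

Emit:
play_rows([
  [0.6, 0, 0.3, 0, 0, 0, 0.3],
  [0, 0, 0, 0, 0, 0, 0.3],
])

```text
clock: 10.33
tool_pos: [0.5078, 0.0433, 0.1874]
tcp_rot: [0.967, -0.109, 0.228, 0.027]
force: [-5.2, 0.4, 1.0]
width: 0.0451
```

```bash
python3 st.py|head -1
```

```text
10.3333 unit pos mm [-144.7    1.1  187.4] tip [-139.8    1.1  177.6] Funit [-5.18 -0.76  0.96] w 0.0451
```

Emit:
play_rows([
  [0.5, 0, 0.25, 0, 0, 0, 0.3],
  [0, 0, 0, 0, 0, 0, 0.3],
  [0, 0, 0, 0, 0, 0, 0.3],
])

```text
clock: 10.58
tool_pos: [0.508, 0.0432, 0.1874]
tcp_rot: [0.967, -0.109, 0.228, 0.027]
force: [-7.8, 1.0, 2.4]
width: 0.0448
```

```bash
python3 st.py|head -1; python3 shot.py wrist:w13 scene:s13; python3 -c "
import cv2
im=cv2.imread('pics/w13.png')[130:280,230:410]; cv2.imwrite('pics/w13c.png',cv2.resize(im,None,fx=4,fy=4,interpolation=cv2.INTER_CUBIC))
im=cv2.imread('pics/s13.png')[130:220,250:370]; cv2.imwrite('pics/s13c.png',cv2.resize(im,None,fx=6.5,fy=6.5,interpolation=cv2.INTER_CUBIC))"
```

```text
10.5833 unit pos mm [-144.5    1.1  187.4] tip [-139.6    1.1  177.5] Funit [-7.83 -0.79  2.37] w 0.0448
wrist 10.5833 [0.50801828 0.04323973 0.18737032] [ 0.96719352 -0.10892298  0.22793836  0.02676896]
scene 10.6333 [0.50800943 0.04322107 0.18736117] [ 0.96719152 -0.10890606  0.22795264  0.02678848]
```

View pics/w13c.png

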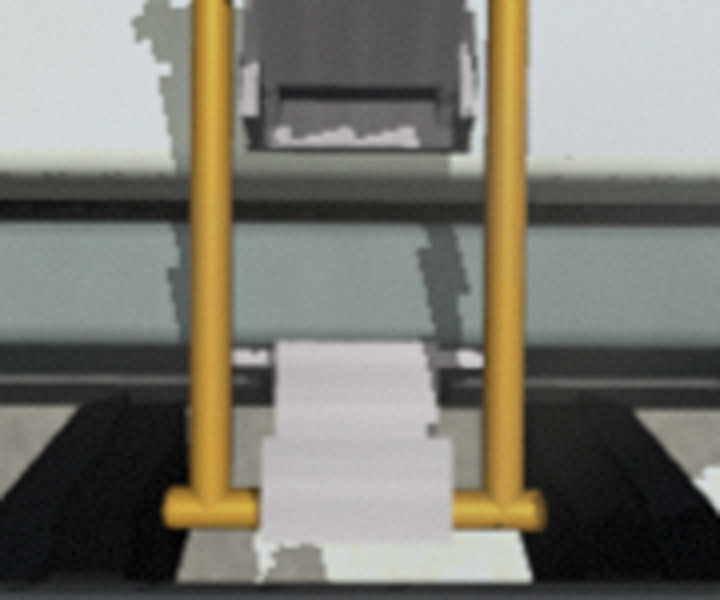

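View pics/s13c.png

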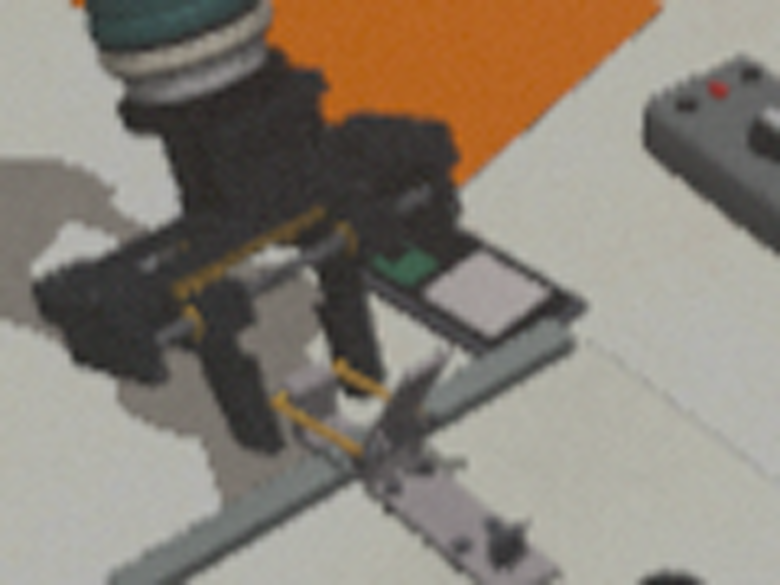

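Emit:
play_rows([
  [0, 0, 0, 0, 0, 0, 0.55],
  [0, 0, 0, 0, 0, 0, 0.65],
  [0, 0, 0, 0, 0, 0, 0.75],
  [0, 0, 0, 0, 0, 0, 0.75],
])

```text
clock: 11.02
tool_pos: [0.5096, 0.0434, 0.1885]
tcp_rot: [0.967, -0.109, 0.23, 0.026]
force: [-0.5, -0.6, 0.0]
width: 0.0654
```

Emit:
play_rows([
  [-2, 0, -8, 0, 0, 0, 0.75],
  [-5, 0, -25, 0, 0, 0, 0.75],
  [0, 0, -30, 0, 0, 0, 0.75],
  [0, 0, 0, 0, 0, 0, 0.75],
])

```text
clock: 11.35
tool_pos: [0.4765, 0.0519, 0.2469]
tcp_rot: [0.966, -0.109, 0.233, 0.025]
force: [1.9, 0.4, 0.6]
width: 0.066
```

```bash
python3 st.py; python3 shot.py wrist:w14 ; python3 -c "
import cv2
im=cv2.imread('pics/w14.png')[100:250,220:420]; cv2.imwrite('pics/w14c.png',cv2.resize(im,None,fx=4,fy=4,interpolation=cv2.INTER_CUBIC))"
```

```text
11.35 unit pos mm [-177.2    2.3  246.9] tip [-172.2    2.3  237.1] Funit [1.73 0.77 0.56] w 0.066
tool axes in unit (cols x,y,z)
 [[ 0.8904  0.0056  0.4552]
 [ 0.0043 -1.      0.0039]
 [ 0.4552 -0.0015 -0.8904]]
q [ 0.1779 -0.391   2.2923 -0.2452  0.815   2.1026]
wrist 11.35 [0.47646008 0.05187224 0.24689347] [ 0.96612199 -0.1085893   0.23274947  0.02538388]
```

View pics/w14c.png

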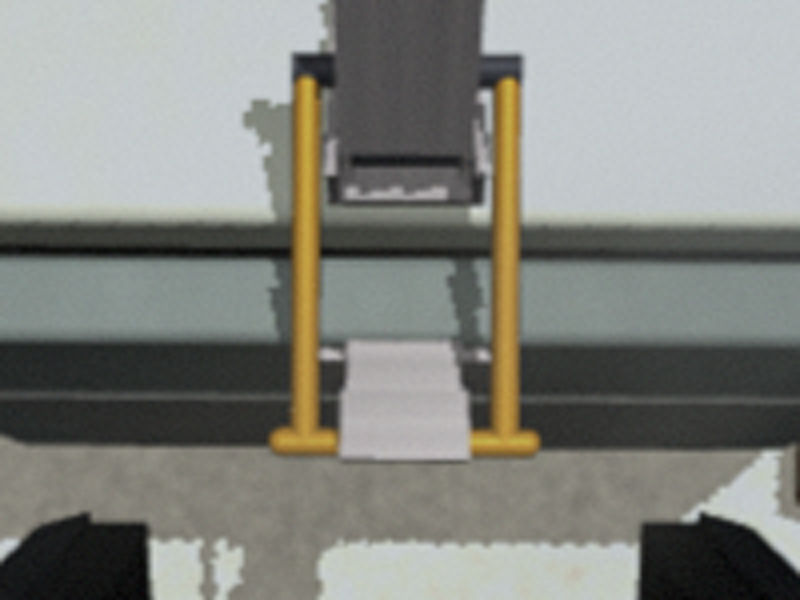

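Emit:
play_rows([
  [14, 0, -27, 0, -0.1, 0, 0],
  [0, 0, 0, 0, -0.12, 0, 0],
  [0, 0, 0, 0, -0.12, 0, 0],
  [0, 0, 0, 0, -0.126, 0, 0],
  [0, 0, 0, 0, 0, 0, 0],
])

```text
refused, turn out of range in row 4
```

```bash
python3 st.py
```

```text
11.4 unit pos mm [-177.1    2.2  245.2] tip [-172.1    2.2  235.4] Funit [ 0.69 -0.95  0.23] w 0.066
tool axes in unit (cols x,y,z)
 [[ 0.8908  0.0057  0.4543]
 [ 0.0046 -1.      0.0035]
 [ 0.4544 -0.001  -0.8908]]
q [ 0.1774 -0.3888  2.2939 -0.2455  0.8124  2.1028]
```

Emit:
play_rows([
  [14, 0, -27, 0, -0.11, 0, 0],
  [0, 0, 0, 0, -0.12, 0, 0],
  [0, 0, 0, 0, -0.12, 0, 0],
  [0, 0, 0, 0, -0.12, 0, 0],
  [0, 0, 0, 0, 0, 0, 0],
])

```text
clock: 11.82
tool_pos: [0.4781, 0.0501, 0.2696]
tcp_rot: [0.994, -0.113, -0.006, 0.001]
force: [0.7, -0.6, 0.4]
width: 0.0349
```

```bash
python3 st.py
```

```text
11.8167 unit pos mm [-175.2    1.   269.6] tip [-175.3    1.   258.6] Funit [ 0.77 -0.41  0.4 ] w 0.0349
tool axes in unit (cols x,y,z)
 [[ 0.9999  0.003  -0.0113]
 [ 0.0029 -1.     -0.0027]
 [-0.0113  0.0026 -0.9999]]
q [ 0.0523 -0.115   1.9727  0.0006  1.2955  1.8491]
```

Emit:
play_rows([
  [25, 0, 0, 0, 0, 0, 0],
  [25, 0, 0, 0, 0, 0, 0],
  [0, 0, 0, 0, 0, 0, 0],
  [0, 0, 0, 0, 0, 0, 0],
])

```text
clock: 12.15
tool_pos: [0.5241, 0.0396, 0.2697]
tcp_rot: [0.994, -0.112, -0.003, 0.001]
force: [0.7, -0.2, -0.3]
width: 0.0082
```

```bash
python3 st.py; python3 shot.py wrist:w15 side:d15; python3 -c "
import cv2
im=cv2.imread('pics/d15.png')[130:230,280:400]; cv2.imwrite('pics/d15c.png',cv2.resize(im,None,fx=6,fy=6,interpolation=cv2.INTER_CUBIC))"
```

```text
12.15 unit pos mm [-128.     1.2  269.7] tip [-128.1    1.2  258.7] Funit [ 0.71 -0.09 -0.27] w 0.0082
tool axes in unit (cols x,y,z)
 [[ 1.      0.0042 -0.006 ]
 [ 0.0042 -1.     -0.0027]
 [-0.006   0.0027 -1.    ]]
q [ 0.0288 -0.0285  1.8918 -0.0012  1.2848  1.8249]
wrist 12.15 [0.52408568 0.03964857 0.26973706] [ 0.99367706 -0.11222753 -0.00314097  0.00100449]
side 12.2 [0.52336383 0.03985172 0.26992192] [ 9.93698215e-01 -1.12035937e-01 -3.30409912e-03  9.42505433e-04]
```

View pics/w15.png

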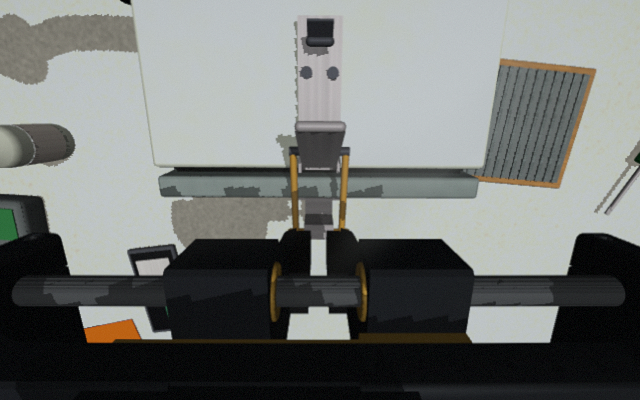

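View pics/d15c.png

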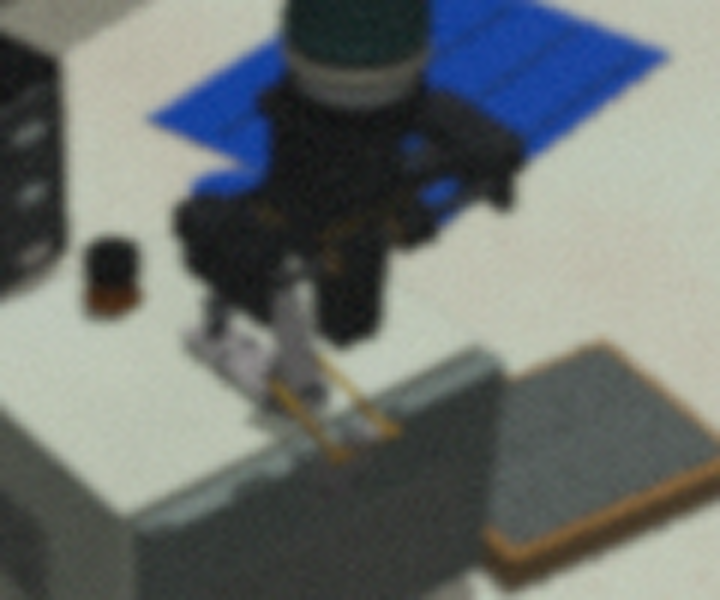

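```bash
python3 - <<'E'
from geo import *
w=([0.52408568,0.03964857,0.26973706],[0.99367706,-0.11222753,-0.00314097,0.00100449])
u=[.6485,.0094,-.2291]
for th in np.arange(.7,1.6,.1):
    print(round(th,2),proj('wrist',U2W([[-.092+.076*np.cos(th),0,.194+.076*np.sin(th)],[-.092+.076*np.cos(th)-.0055*np.sin(th),0,.194+.076*np.sin(th)+.0055*np.cos(th)]],u),w).round(1).tolist())
E
```

```text
0.7 [[320.5, 60.1], [320.5, 66.2]]
0.8 [[320.5, 69.3], [320.6, 76.8]]
0.9 [[320.6, 80.4], [320.6, 89.2]]
1.0 [[320.6, 93.2], [320.6, 103.1]]
1.1 [[320.6, 107.4], [320.6, 118.3]]
1.2 [[320.6, 122.8], [320.5, 134.3]]
1.3 [[320.5, 138.9], [320.5, 150.8]]
1.4 [[320.5, 155.4], [320.4, 167.3]]
1.5 [[320.4, 171.8], [320.3, 183.4]]
```

Emit:
play_rows([
  [14, 0, 7, 0, 0, 0, 0],
  [12, 0, 7, 0, 0, 0, 0],
  [0, 0, 0, 0, 0, 0, 0],
])

```text
clock: 12.5
tool_pos: [0.5489, 0.0341, 0.2555]
tcp_rot: [0.994, -0.112, -0.003, 0.001]
force: [-0.7, 0.1, 0.3]
width: 0.0004
```

```bash
python3 st.py|head -1
```

```text
12.5 unit pos mm [-102.6    1.4  255.5] tip [-102.6    1.4  244.5] Funit [-0.75 -0.04  0.35] w 0.0004
```

Emit:
play_rows([
  [4, 0, 0, 0, 0, 0, 0],
  [4, 0, 0, 0, 0, 0, 0],
  [4, 0, 0.5, 0, 0, 0, 0],
  [0, 0, 0, 0, 0, 0, 0],
])

```text
clock: 12.83
tool_pos: [0.5616, 0.0314, 0.2566]
tcp_rot: [0.994, -0.112, -0.002, 0.001]
force: [0.4, 0.1, 0.1]
width: 0.0003
```

```bash
python3 st.py|head -1
```

```text
12.8333 unit pos mm [-89.6   1.7 256.6] tip [-89.6   1.7 245.6] Funit [0.4  0.24 0.1 ] w 0.0003
```

Emit:
play_rows([
  [4, 0, 1.6, 0, 0, 0, 0],
  [4, 0, 1.6, 0, 0, 0, 0],
  [4, 0, 1.8, 0, 0, 0, 0],
  [0, 0, 0, 0, 0, 0, 0],
])

```text
clock: 13.17
tool_pos: [0.5732, 0.0287, 0.2511]
tcp_rot: [0.994, -0.112, -0.003, 0.001]
force: [-2.7, 0.4, 4.0]
width: 0.0008
```

```bash
python3 st.py|head -1
```

```text
13.1667 unit pos mm [-77.7   1.7 251.1] tip [-77.7   1.6 240.1] Funit [-2.69 -0.19  4.03] w 0.0008
```

Emit:
play_rows([
  [3, 0, 1.8, 0, 0, 0, 0],
  [3, 0, 1.9, 0, 0, 0, 0],
  [2.8, 0, 1.9, 0, 0, 0, 0],
  [0, 0, 0, 0, 0, 0, 0],
])

```text
clock: 13.5
tool_pos: [0.5816, 0.0267, 0.2452]
tcp_rot: [0.994, -0.112, -0.003, 0.001]
force: [-3.2, 0.6, 5.2]
width: 0.0004
```

```bash
python3 st.py|head -1
```

```text
13.5 unit pos mm [-69.1   1.7 245.2] tip [-69.1   1.6 234.2] Funit [-3.21 -0.17  5.18] w 0.0004
```

Emit:
play_rows([
  [2.7, 0, 2.1, 0, 0, 0, 0],
  [2.6, 0, 2.1, 0, 0, 0, 0],
  [2.5, 0, 2.3, 0, 0, 0, 0],
  [0, 0, 0, 0, 0, 0, 0],
])

```text
clock: 13.83
tool_pos: [0.5887, 0.025, 0.2378]
tcp_rot: [0.994, -0.112, -0.004, 0.001]
force: [-2.7, 1.6, 3.0]
width: 0.0003
```

```bash
python3 st.py|head -1
```

```text
13.8333 unit pos mm [-61.8   1.6 237.8] tip [-61.9   1.6 226.8] Funit [-3.03  0.93  3.01] w 0.0003
```

Emit:
play_rows([
  [2.1, 0, 2.6, 0, 0, 0, 0],
  [1.9, 0, 2.8, 0, 0, 0, 0],
  [1.8, 0, 3, 0, 0, 0, 0],
  [0, 0, 0, 0, 0, 0, 0],
])

```text
clock: 14.17
tool_pos: [0.5946, 0.0236, 0.2292]
tcp_rot: [0.994, -0.112, -0.003, 0.001]
force: [-2.0, 0.0, 0.4]
width: 0.0004
```

```bash
python3 st.py|head -1; python3 shot.py wrist:w16
```

```text
14.1667 unit pos mm [-55.7   1.6 229.2] tip [-55.8   1.5 218.2] Funit [-1.98 -0.44  0.35] w 0.0004
wrist 14.1667 [0.59458323 0.02358566 0.2291838 ] [ 9.93709743e-01 -1.11936982e-01 -3.22946097e-03  7.92939692e-04]
```

View pics/w16.png

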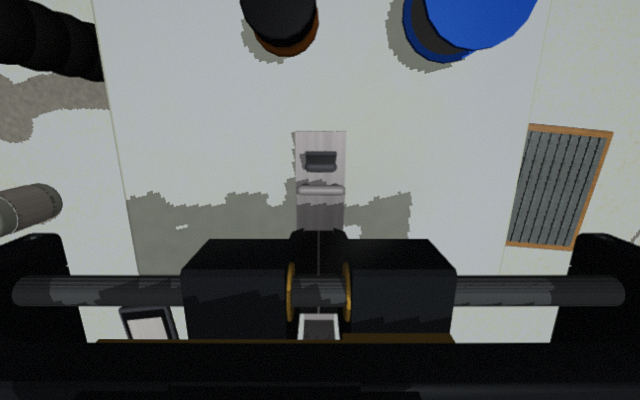

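```bash
python3 - <<'E'
from geo import *
w=([0.59458323,0.02358566,0.2291838],[9.93709743e-01,-1.11936982e-01,-3.22946097e-03,7.92939692e-04])
u=[.6485,.0094,-.2291]
for th in np.arange(.1,.9,.1):
    print(round(th,2),proj('wrist',U2W([[-.092+.076*np.cos(th),0,.194+.076*np.sin(th)],[-.092+.076*np.cos(th)-.0055*np.sin(th),0,.194+.076*np.sin(th)+.0055*np.cos(th)]],u),w).round(1).tolist())
print(proj('wrist',U2W([[-.092+.0735,0,.2005],[-.092+.0795,0,.2005]],u),w))
E
```

```text
0.1 [[320.5, 166.4], [320.6, 169.1]]
0.2 [[320.7, 170.8], [320.8, 174.7]]
0.3 [[320.8, 177.0], [320.9, 182.3]]
0.4 [[320.9, 185.0], [321.0, 191.8]]
0.5 [[321.1, 195.1], [321.2, 203.3]]
0.6 [[321.2, 207.2], [321.3, 216.9]]
0.7 [[321.3, 221.2], [321.3, 232.4]]
0.8 [[321.4, 237.1], [321.4, 249.5]]
[[320.47084936 169.78586741]
 [320.54773833 159.23309676]]
```

Emit:
play_rows([
  [1.5, 0, 2.8, 0, 0, 0, 0],
  [1.2, 0, 2.5, 0, 0, 0, 0],
  [0, 0, 0, 0, 0, 0, 0],
])

```text
clock: 14.47
tool_pos: [0.5977, 0.0229, 0.2246]
tcp_rot: [0.994, -0.112, -0.002, 0.001]
force: [-0.1, 0.6, 0.5]
width: 0.0006
```

```bash
python3 st.py|head -1
```

```text
14.4667 unit pos mm [-52.5   1.7 224.6] tip [-52.6   1.6 213.6] Funit [-0.25  0.52  0.47] w 0.0006
```

Emit:
play_rows([
  [0.8, 0, 2.5, 0, 0, 0, 0],
  [0.5, 0, 2, 0, 0, 0, 0],
  [0, 0, 0, 0, 0, 0, 0],
])

```text
clock: 14.72
tool_pos: [0.5985, 0.0227, 0.2199]
tcp_rot: [0.994, -0.112, -0.003, 0.001]
force: [0.2, -0.2, -1.1]
width: 0.0006
```

```bash
python3 st.py|head -1
```

```text
14.7167 unit pos mm [-51.7   1.6 219.9] tip [-51.8   1.6 208.9] Funit [ 0.2  -0.2  -1.14] w 0.0006
```

```bash
python3 shot.py wrist:w17 side:d17 scene:s17; python3 -c "
import cv2
im=cv2.imread('pics/d17.png')[130:230,280:400]; cv2.imwrite('pics/d17c.png',cv2.resize(im,None,fx=6,fy=6,interpolation=cv2.INTER_CUBIC))
im=cv2.imread('pics/w17.png')[120:260,240:400]; cv2.imwrite('pics/w17c.png',cv2.resize(im,None,fx=4,fy=4,interpolation=cv2.INTER_CUBIC))
im=cv2.imread('pics/s17.png')[130:230,250:370]; cv2.imwrite('pics/s17c.png',cv2.resize(im,None,fx=6,fy=6,interpolation=cv2.INTER_CUBIC))"
```

```text
wrist 14.7167 [0.59848144 0.0227249  0.21994727] [ 9.93712472e-01 -1.11920227e-01 -2.96513751e-03  7.70337736e-04]
side 14.7667 [0.59842334 0.02274309 0.22013976] [ 9.93711133e-01 -1.11931635e-01 -2.98827533e-03  7.50672966e-04]
scene 14.8167 [0.5984485  0.02274687 0.22030215] [ 9.93713421e-01 -1.11912915e-01 -2.93368628e-03  7.27988207e-04]
```

View pics/w17c.png

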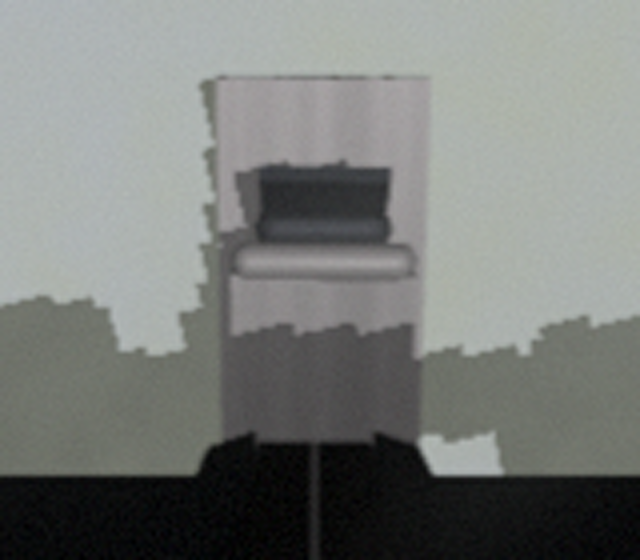

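View pics/d17c.png

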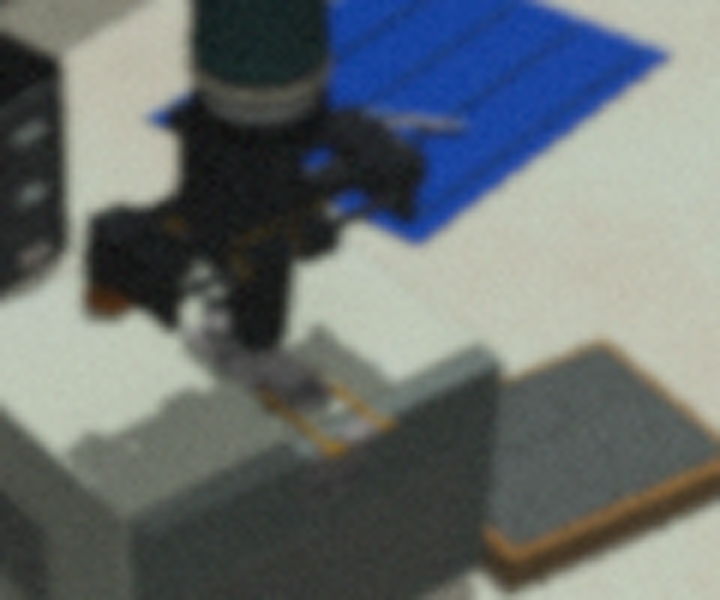

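View pics/s17c.png

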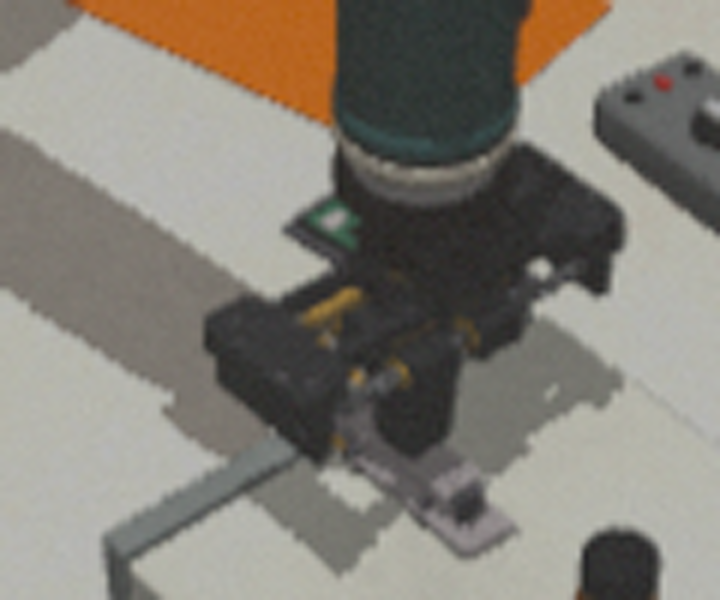

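Emit:
play_rows([
  [1.5, 0, 1.5, 0, 0, 0, 0],
  [0, 0, 1, 0, 0, 0, 0],
  [0, 0, 0, 0, 0, 0, 0],
])

```text
clock: 15.12
tool_pos: [0.5999, 0.0225, 0.2178]
tcp_rot: [0.994, -0.112, -0.003, 0.001]
force: [0.1, 0.9, 0.3]
width: 0.0007
```

```bash
python3 st.py|head -1
```

```text
15.1167 unit pos mm [-50.3   1.7 217.8] tip [-50.4   1.7 206.8] Funit [-0.12  0.85  0.29] w 0.0007
```

Emit:
play_rows([
  [0, 0, 1, 0, 0, 0, 0],
  [0, 0, 0, 0, 0, 0, 0],
])

```text
clock: 15.28
tool_pos: [0.6, 0.0225, 0.2175]
tcp_rot: [0.994, -0.112, -0.003, 0.001]
force: [-1.4, -1.6, 1.4]
width: 0.0004
```

```bash
python3 st.py|head -1
```

```text
15.2833 unit pos mm [-50.2   1.7 217.5] tip [-50.3   1.7 206.5] Funit [-0.98 -1.87  1.37] w 0.0004
```

Emit:
play_rows([
  [0, 0, 0.7, 0, 0, 0, 0],
  [0, 0, 0, 0, 0, 0, 0],
])

```text
clock: 15.45
tool_pos: [0.6, 0.0224, 0.2171]
tcp_rot: [0.994, -0.112, -0.003, 0.001]
force: [-1.0, 0.4, 4.1]
width: 0.0007
```

```bash
python3 st.py|head -1
```

```text
15.45 unit pos mm [-50.1   1.7 217.1] tip [-50.2   1.7 206.1] Funit [-1.07  0.15  4.06] w 0.0007
```

Emit:
play_rows([
  [0, 0, 0.7, 0, 0, 0, 0],
  [0, 0, 0, 0, 0, 0, 0],
])

```text
clock: 15.62
tool_pos: [0.6001, 0.0225, 0.2168]
tcp_rot: [0.994, -0.112, -0.002, 0.001]
force: [-2.6, -0.5, 5.8]
width: 0.0008
```

```bash
python3 st.py|head -1
```

```text
15.6167 unit pos mm [-50.1   1.7 216.8] tip [-50.1   1.7 205.8] Funit [-2.43 -1.03  5.76] w 0.0008
```

Emit:
play_rows([
  [0, 0, 0.7, 0, 0, 0, 0],
  [0, 0, 0.5, 0, 0, 0, 0],
  [0, 0, 0, 0, 0, 0, 0],
])

```text
clock: 15.87
tool_pos: [0.6002, 0.0225, 0.2164]
tcp_rot: [0.994, -0.112, -0.002, 0.001]
force: [-4.4, 0.1, 9.2]
width: 0.0004
```

```bash
python3 st.py|head -1
```

```text
15.8667 unit pos mm [-50.    1.8 216.4] tip [-50.1   1.7 205.4] Funit [-4.26 -0.93  9.23] w 0.0004
```

Emit:
play_rows([
  [0, 0, 0.6, 0, 0, 0, 0],
  [0, 0, 0, 0, 0, 0, 0],
])

```text
clock: 16.03
tool_pos: [0.6003, 0.0224, 0.2162]
tcp_rot: [0.994, -0.112, -0.002, 0.001]
force: [-3.5, -1.2, 10.4]
width: 0.0004
```

```bash
python3 st.py|head -1
```

```text
16.0333 unit pos mm [-49.9   1.7 216.2] tip [-50.    1.7 205.2] Funit [-3.12 -1.95 10.4 ] w 0.0004
```

Emit:
play_rows([
  [0, 0, 0.6, 0, 0, 0, 0],
  [0, 0, 0, 0, 0, 0, 0],
])

```text
clock: 16.2
tool_pos: [0.6003, 0.0225, 0.2159]
tcp_rot: [0.994, -0.112, -0.002, 0.001]
force: [-4.4, 0.5, 11.9]
width: 0.0006
```

Emit:
play_rows([
  [0, 0, 0.6, 0, 0, 0, 0],
  [0, 0, 0, 0, 0, 0, 0],
])

```text
clock: 16.37
tool_pos: [0.6003, 0.0225, 0.2157]
tcp_rot: [0.994, -0.112, -0.002, 0.001]
force: [-5.2, -0.2, 14.0]
width: 0.0005
```

```bash
python3 st.py|head -1
```

```text
16.3667 unit pos mm [-49.9   1.8 215.7] tip [-49.9   1.8 204.7] Funit [-5.   -1.39 13.97] w 0.0005
```

Emit:
play_rows([
  [0, 0, 0.5, 0, 0, 0, 0],
  [0, 0, 0, 0, 0, 0, 0],
])

```text
clock: 16.53
tool_pos: [0.6004, 0.0225, 0.2154]
tcp_rot: [0.994, -0.112, -0.002, 0.001]
force: [-4.7, -0.5, 13.4]
width: 0.0008
```

Emit:
play_rows([
  [0, 0, 0.5, 0, 0, 0, 0],
  [0, 0, 0, 0, 0, 0, 0],
])

```text
clock: 16.7
tool_pos: [0.6004, 0.0224, 0.2149]
tcp_rot: [0.994, -0.112, -0.002, 0.001]
force: [-5.4, -1.0, 13.7]
width: 0.0003
```

```bash
python3 st.py|head -1
```

```text
16.7 unit pos mm [-49.8   1.8 214.9] tip [-49.8   1.8 203.9] Funit [-5.03 -2.17 13.67] w 0.0003
```

Emit:
play_rows([
  [0, 0, 0.5, 0, 0, 0, 0],
  [0, 0, 0, 0, 0, 0, 0],
])

```text
clock: 16.87
tool_pos: [0.6005, 0.0224, 0.2131]
tcp_rot: [0.994, -0.112, -0.002, 0.001]
force: [1.1, -0.2, 3.1]
width: 0.0004
```

Emit:
play_rows([
  [0, 0, 0.5, 0, 0, 0, 0],
  [0, 0, 0, 0, 0, 0, 0],
])

```text
clock: 17.03
tool_pos: [0.6007, 0.0224, 0.2126]
tcp_rot: [0.994, -0.112, -0.002, 0.001]
force: [-2.4, -0.3, 9.2]
width: 0.0009
```

```bash
python3 st.py|head -1
```

```text
17.0333 unit pos mm [-49.5   1.8 212.6] tip [-49.5   1.7 201.6] Funit [-2.22 -0.88  9.22] w 0.0009
```

Emit:
play_rows([
  [0, 0, -3, 0, 0, 0, 0],
  [-3, 0, -15, 0, 0, 0, 0],
  [-25, 0, -25, 0, 0, 0, 0],
  [-30, 0, -15, 0, 0, 0, 0],
  [0, 0, 0, 0, 0, 0, 0],
])

```text
clock: 17.45
tool_pos: [0.5418, 0.0363, 0.2721]
tcp_rot: [0.994, -0.112, -0.002, 0.0]
force: [0.1, 0.2, 0.7]
width: 0.0004
```

```bash
python3 st.py|head -1; python3 shot.py wrist:w18; python3 -c "
import cv2
im=cv2.imread('pics/w18.png')[60:240,230:400]; cv2.imwrite('pics/w18c.png',cv2.resize(im,None,fx=3.3,fy=3.3,interpolation=cv2.INTER_CUBIC))"
```

```text
17.45 unit pos mm [-110.1    2.   272.1] tip [-110.1    2.   261.1] Funit [0.09 0.18 0.67] w 0.0004
wrist 17.45 [0.54177953 0.03634211 0.2720631 ] [ 9.93750389e-01 -1.11611834e-01 -1.71435287e-03  1.54932506e-04]
```

View pics/w18c.png

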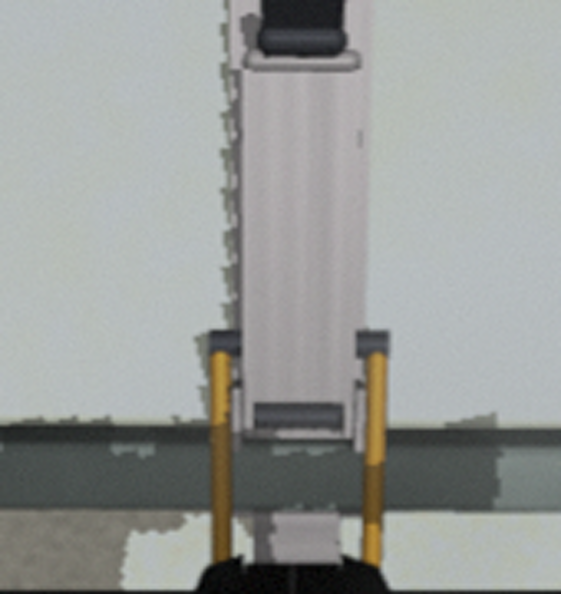

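View pics/w18.png

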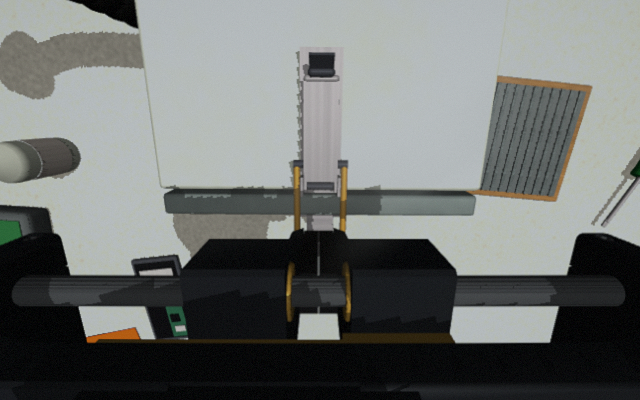

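Emit:
play_rows([
  [-35, 0, -15, 0, 0, 0, 0],
  [-35, 0, -10, 0, 0.06, 0, 0],
  [-20, 0, 0, 0, 0.12, 0, 0],
  [0, 0, 0, 0, 0.12, 0, 0],
  [0, 0, 0, 0, 0, 0, 0],
])

```text
clock: 17.92
tool_pos: [0.4516, 0.0557, 0.2896]
tcp_rot: [0.983, -0.109, 0.145, 0.018]
force: [-1.4, -0.4, -0.9]
width: 0.0005
```

```bash
python3 st.py; python3 shot.py wrist:w19 scene:s19 side:d19; python3 -c "
import cv2
im=cv2.imread('pics/w19.png')[50:210,180:460]; cv2.imwrite('pics/w19c.png',cv2.resize(im,None,fx=2.85,fy=2.85,interpolation=cv2.INTER_CUBIC))
im=cv2.imread('pics/s19.png')[150:300,250:450]; cv2.imwrite('pics/s19c.png',cv2.resize(im,None,fx=4,fy=4,interpolation=cv2.INTER_CUBIC))
im=cv2.imread('pics/d19.png')[130:280,200:400]; cv2.imwrite('pics/d19c.png',cv2.resize(im,None,fx=4,fy=4,interpolation=cv2.INTER_CUBIC))"
```

```text
17.9167 unit pos mm [-202.3    0.4  289.6] tip [-199.1    0.4  279.1] Funit [-1.28 -0.73 -0.93] w 0.0005
tool axes in unit (cols x,y,z)
 [[ 0.9572  0.0068  0.2894]
 [ 0.0075 -1.     -0.0012]
 [ 0.2894  0.0033 -0.9572]]
q [ 0.1455 -0.372   2.161  -0.1215  1.0818  1.9806]
wrist 17.9167 [0.45162434 0.05572107 0.28964974] [ 0.98316757 -0.10946226  0.14519165  0.01785866]
scene 17.9667 [0.45334112 0.05583201 0.29099139] [ 0.98332479 -0.10939309  0.14421366  0.01754784]
side 18.0167 [0.45518231 0.05574329 0.29232442] [ 0.98324852 -0.10980528  0.14444213  0.01736711]
```

View pics/w19c.png

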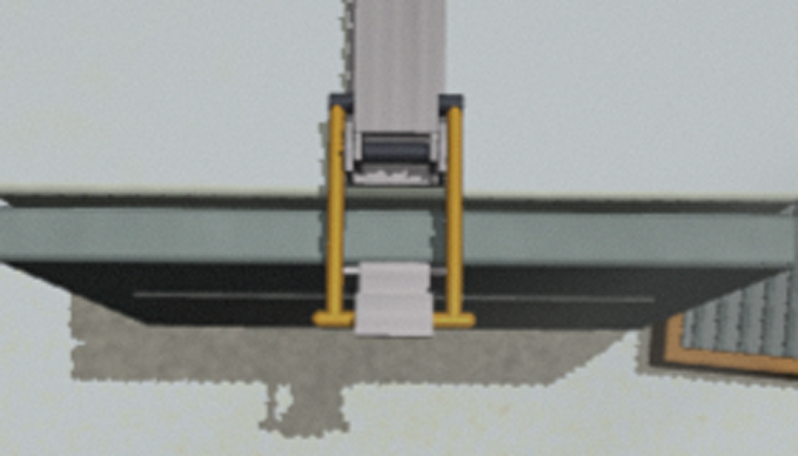

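View pics/s19c.png

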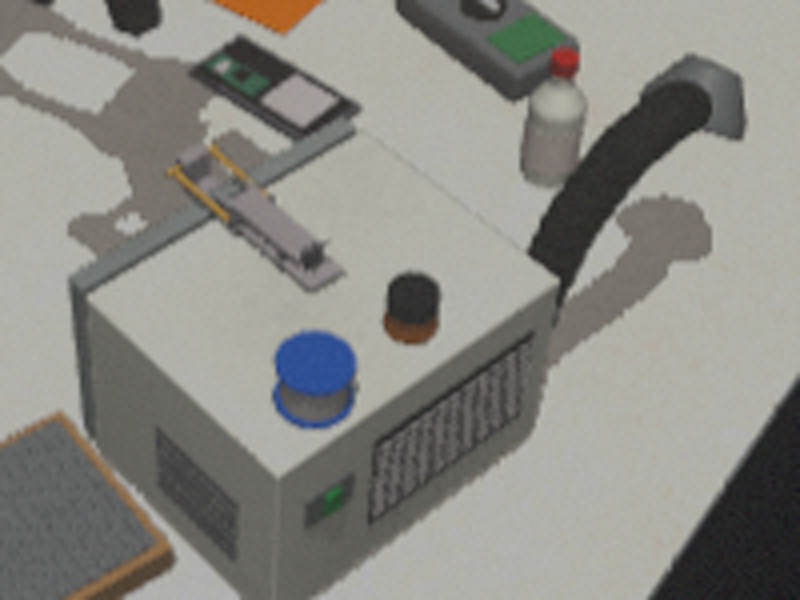

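View pics/d19c.png

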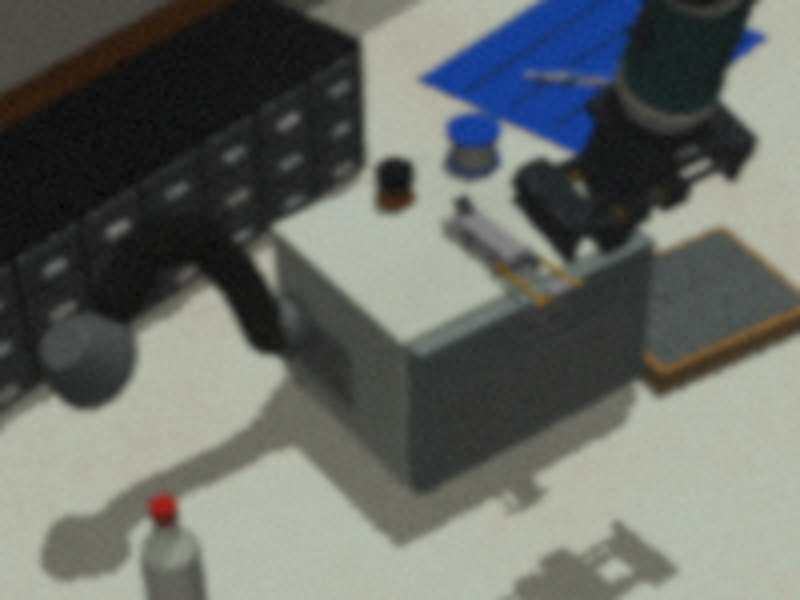

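```bash
python3 - <<'E'
from geo import *
w=([0.54177953,0.03634211,0.2720631],[9.93750389e-01,-1.11611834e-01,-1.71435287e-03,1.54932506e-04])
u=[.6485,.0094,-.2291]
for dz in (0,.002):
 for th in (0,.05,.1):
    print(dz,th,proj('wrist',U2W([[-.092+.076*np.cos(th),0,.194+dz+.076*np.sin(th)],[-.0185,0,.2005+dz],[-.092+.076*np.cos(th),.012,.194+dz+.076*np.sin(th)],[-.092+.076*np.cos(th),-.012,.194+dz+.076*np.sin(th)]],u),w).round(1).tolist())
from rig import sense; print(sense()['force'],sense()['qvel'].round(3))
E
python3 -c "
import cv2
im=cv2.imread('pics/w18.png')[40:100,285:355]; cv2.imwrite('pics/w18e.png',cv2.resize(im,None,fx=9,fy=9,interpolation=cv2.INTER_CUBIC))"
```

```text
0 0 [[321.2, 75.0], [321.3, 77.6], [303.6, 74.8], [338.8, 75.1]]
0 0.05 [[321.3, 74.3], [321.3, 77.6], [303.4, 74.2], [339.2, 74.4]]
0 0.1 [[321.3, 74.0], [321.3, 77.6], [303.1, 73.8], [339.6, 74.1]]
0.002 0 [[321.3, 74.5], [321.3, 77.2], [303.5, 74.4], [339.0, 74.7]]
0.002 0.05 [[321.3, 73.9], [321.3, 77.2], [303.2, 73.8], [339.4, 74.0]]
0.002 0.1 [[321.4, 73.5], [321.3, 77.2], [302.9, 73.4], [339.8, 73.6]]
[-0.93469891 -0.1308188   0.23068342] [-0.013  0.034 -0.045 -0.002 -0.001  0.003]
```

View pics/w18e.png

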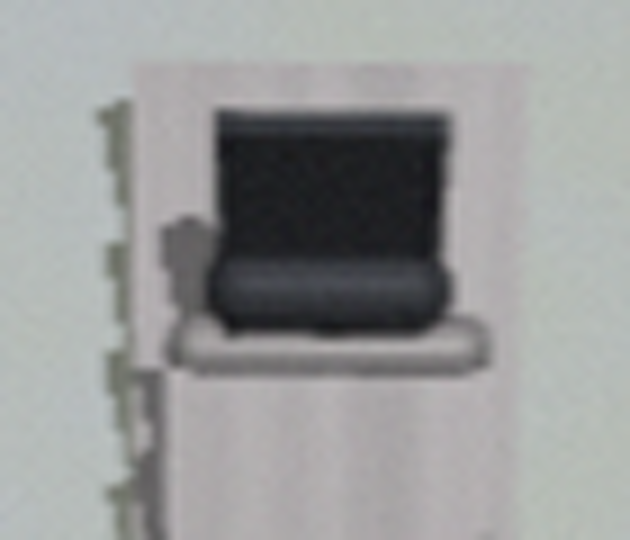

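Emit:
play_rows([
  [0, 0, 0, 0, 0, 0, 0],
  [0, 0, 0, 0, 0, 0, 0],
  [0, 0, 0, 0, 0, 0, 0],
])

```text
clock: 18.32
tool_pos: [0.4574, 0.0551, 0.2934]
tcp_rot: [0.983, -0.111, 0.145, 0.018]
force: [-0.2, -0.1, 0.2]
width: 0.0008
```

```bash
python3 -c "
from rig import sense,arm
s=sense();print(s['clock'],s['force'],s['tool_pos']);print(arm.hand_in())"
```

```text
18.3167 [-0.17260966 -0.07038242  0.19303868] [0.45744363 0.05514063 0.29340635]
the job is handed in; nothing more can be done
None
```

The cover is shut, the loop is hooked on the keeper, and the lever is clicked under its catch. I handed the job in at 18.3 s.

- **Cover:** I pushed it to on its seal at about 8.5 N.
- **Loop:** I pinched the bar by its ends at 12 N and took it over the keeper's lip. The first try was a few millimetres high and met the front of the lip at about 12 N. I backed off, went 4 mm lower, and drew it snug at about 8 N.
- **Lever:** I pressed it over dead centre. It rested on the catch, and under about 14 N it gave way: the force fell to 3 N and the lever dropped. When I pressed on, the force rose to 9 N against the stop, so I stopped there and backed away.

**Last checks:**
- The pictures show the bar under the lip, the lever flat with the catch's nose over its rolled end, and the cover closed up against the box. I judged all three from the pictures and the forces; the final lever and cover angles were not measured.
- The reel and jar are where they were, and nothing else in view looks disturbed.
- The gripper stood clear, with about 0 N on the wrist.

One reading I couldn't fully explain: about 8 N upward on the tool at the end of the cover push. I took it as friction on the cover face, and it went when I backed off.

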